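# Walk a stone block round against the stop rail

### The job

The heavy stone block stands askew on the carving bench. Without gripping or lifting it, walk it round by pushing with the fingertips on the two plain shoulders of its back, first the left one, which lags behind, then the right, and so on in turn, until its smooth sawn face lies flush against the timber stop rail over its whole length, overhanging neither end of the rail. Never touch the scalloped carving between the shoulders nor the sawn face, have the block within about ten degrees of square before any of it meets the rail so that its sharp edge is not chipped, and leave the mallet, hammer, mug and offcut where they are.

Things in the scene. Friction and masses are not known exactly. Their poses are not given: they have to be found in the camera images.
- block: loose pale pink stone block, 0.7-1.0 kg, 180 mm long (y) x 56 deep (x) x 45 high; origin at its underside's centre. +x points out of the smooth sawn face (to meet the rail), +y to its left end. Starts turned 20-34 degrees anticlockwise from above, left end nearer the robot. Pushed on one shoulder it slides and turns about a point some 40 mm past its centre on the other side
- left_shoulder: the plain flat part of the block's back at its left end, part of the block: from 52 to 90 mm to the left (+y) of the block's centre, full height 45 mm; its flat back face lies 28 mm behind (-x) the block's centre. The origin is at bench level, 71 mm left of and 5 mm behind the block's centre
- right_shoulder: the same at the right end (-y): 52 to 90 mm right of the block's centre, back face 28 mm behind it; origin at bench level, 71 mm right of and 5 mm behind the block's centre
- carving: five upright scallops of the same stone between the shoulders, part of the block: 104 mm wide, 45 mm high, standing 15 mm out behind the shoulders' back face. Origin at bench level in the middle of the back face. Not to be touched by the robot
- sawn_face: the front 10 mm of the block, part of it, whose +x side is the smooth sawn face: 174 mm long, stepped in 3 mm at each end, 45 mm high. Origin at bench level, 23 mm in front (+x) of the block's centre; the face lies 5 mm further, 28 mm in front of the block's centre. Not to be touched by the robot
- face_left (a point): left end of the sawn face, 87 mm from its middle: on the face, at its left edge, half-way up (22.5 mm above the bench)
- face_right (a point): right end of the sawn face, 87 mm from its middle: on the face, at its right edge, half-way up
- rail: straight timber stop rail fixed to the bench beyond the block, 280 mm long (own y), 35 mm thick (own x), 40 mm high; origin at the centre of its underside, own +x points away from the block, so the face that the block is to meet lies 17.5 mm on the -x side of its origin
- mallet: round wooden carver's mallet standing on its head, 86 mm across, 212 mm high, to the left; origin at the centre of its underside; bystander
- hammer: hammer lying on the bench to the right; bystander
- mug: white mug, 80 mm across, 90 mm high, to the right; origin at the centre of its underside; bystander
- offcut: small stone offcut, 70 x 50 x 40 mm, to the left; origin at the centre of its underside; bystander
Mind the look-alikes: they are no part of the job. Leave any black look-alike of the block alone.

How it is judged:
By the outcome, as a careful person would: the job done as asked, in the order asked, and still so for the second after the job is handed in, with the robot touching nothing.
It also fails if it takes over 67 s, if anything falls off the work surface, if the arm or the gripper's body presses on something with over 40 N, if the wrist force passes 120 N, or if a joint passes its speed limit or range.

### The arm

A 7-joint arm with a two-finger parallel gripper is mounted at the origin on the work surface. World frame = base frame: x ahead of the robot, y to its left, z up, the work surface at z = 0. Lengths are in m, angles in rad, forces in N, time in s.
With the tool pointing down it reaches from about 0.4 to 0.85 m from the base axis. Payload 10.4 kg.
Tool frame: the origin (TCP) lies at the very end of the fingers, on their centre line; the grasp point (between the pads) lies 19 mm behind it (robot.tcp_to_grasp is the distance from the TCP to the grasp point, in m); x points along the fingers, z is the direction in which the jaws open and shut, and the axes are right-handed (so a half turn about x gives the same grasp; the last joint's range is limited). The gripper opens to 85 mm and grips with 20 to 120 N. Pads are 22 mm wide; open, the fingers measure 114 mm over their backs; the gripper's body (76 mm by 85 mm) begins 54 mm behind the grasp point. The pads swing forward as they close: fully open they stand 13 mm farther back than shut.
Start: joints at [-1.168, 0.332, -0.065, 1.46, 0.022, 1.35, -0.088], TCP at [0.258, 0.569, 0.231] pointing down, gripper open.
Joint ranges: [-2.6, 2.6], [-0.5, 2.12], [-1.47, 1.34], [0.16, 2.42], [-1.27, 4.41], [0.06, 2.06], [-2.6, 2.6]. Speed limits (rad/s): [2.22, 2.22, 2.79, 2.79, 3.14, 3.14, 3.14].

### API

Orientations are given as a 3x3 rotation matrix whose columns are the frame's x, y, z axes.
In Python, from workcell import robot gives the robot as it stands.
- The arm moves only by the tool send_rows, never from a script. Its argument "commands" is a list of rows, each an object of numbers: "jaw": the finger opening in mm, from 0 to 85.4; "tx", "ty", "tz": the shift along the tool's x, y, z in mm; "rx", "ry", "rz": the turn, a rotation vector about the tool's x, y, z in degrees. A call has 1 to 12 rows; each row is the pose to reach, as a shift and turn from the pose measured when the call began, along the tool's axes at that moment; what a row does not reach only later rows make up. A row lasts 1/12 s, in which the tool goes at most 41.7 mm and 7.16 degrees, less where a joint would pass 70% of its speed; a pose out of reach is approached as far as the arm can. A call with a gripper value outside its range is refused whole. The fingers move at their own pace and stop on an object; "force" is the grip in N (left out, the last holds). Time passes only in rows, so rows that repeat a pose let the fingers close. It gives the time, the measured TCP pose, the force and the opening at its end, in the units of the state.
- robot.state(): the state, without advancing time (a new reading comes with each control period).
- robot.get_image(name): name is "side" or "top" or "wrist"; returns the picture (480x640x3 uint8, blue, green, red); there is no depth.
- robot.calibration(name): a dict with "fx", "fy", "cx", "cy" (pixels), "extrinsics" (4x4, takes a point from world to camera coordinates); the wrist camera has in their place "T_tool_cam" (4x4, takes a point from camera to tool coordinates, whose origin is the TCP and whose axes are the tool frame's). Camera axes: x right, y up, looking along -z (the intrinsics and any distortion apply to the point x, -y, -z); pixel columns grow to the right and rows downward; lengths in m; the calibration is good to about 2 mm. A picture is of the moment at which its call begins: read the wrist's pose just before it. calibration takes no time and is no camera call.
- robot.finish_job(): hands the job in, once; it reports no verdict.
The state is a dict: "time_s": time; "joint_positions": joint angles; "joint_velocities": joint speeds; "joint_torque": joint torques, N m; "eef_pos": TCP position; "orientation": TCP orientation; "ft_force": force on the tool from outside, world axes, zero at the start; "ft_torque": the same for the moment, N m; "grip_width": opening from 0.0 (shut) to 1.0 (fully open).
Only numpy, scipy, OpenCV 4.12 (cv2) and the standard library are available. Lean on these libraries where they do the work, as an engineer would, in place of code of your own. Each camera call takes 0.05 s, during which the arm holds its last target.

## Working session

There is one attempt and no reset: what is moved stays moved. The work goes in short steps, Python scripts to look and compute and a tool call to move; the robot and the scene stay as the last step left them, time stands still between calls to the robot, and variables do not carry over. Pictures are saved under pics/ and viewed, and the job is handed in when it is done.

Besides the shell and the picture viewer there is one more tool, called after "Call:" by a JSON object that holds its "op" and its "data". send_rows: Moves the arm, as the interface text tells. Its arguments: {"type":"object","properties":{"commands":{"type":"array","items":{"type":"object","properties":{"jaw":{"type":"number"},"tx":{"type":"number"},"ty":{"type":"number"},"tz":{"type":"number"},"rx":{"type":"number"},"ry":{"type":"number"},"rz":{"type":"number"}}}},"force":{"type":"number"}},"required":["commands"]}

```bash
mkdir -p pics; ls
python3 - <<'E'
from workcell import robot
import cv2, numpy as np
np.set_printoptions(precision=4,suppress=True)
s=robot.state()
print(s['time_s'],s['eef_pos'],s['orientation'],s['grip_width'],s['ft_force'])
for n in ['top','side']:
    cv2.imwrite(f'pics/{n}0.png',robot.get_image(n))
for n in ['top','side','wrist']: print(n,robot.calibration(n))
E
```

```text
pics
0.0 [0.258  0.5688 0.2305] [[-0.0005 -0.9107  0.413 ]
 [-0.0013  0.413   0.9107]
 [-1.     -0.0001 -0.0014]] 0.9951626009313478 [-0.0341  0.5706 -0.3531]
top {'fx': 436.7107050497268, 'fy': 436.7107050497268, 'cx': 321.1041198683931, 'cy': 236.5520449472246, 'extrinsics': array([[ 0.0045, -1.    , -0.0015,  0.0108],
       [ 0.9955,  0.0044,  0.0949, -0.501 ],
       [-0.0948, -0.002 ,  0.9955, -0.9775],
       [ 0.    ,  0.    ,  0.    ,  1.    ]])}
side {'fx': 522.6599593569501, 'fy': 522.6599593569501, 'cx': 321.42603160135326, 'cy': 237.71520547872078, 'extrinsics': array([[ 0.7911, -0.6116, -0.0091, -0.3822],
       [ 0.4078,  0.5162,  0.7531, -0.2539],
       [-0.4559, -0.5995,  0.6578, -0.9373],
       [ 0.    ,  0.    ,  0.    ,  1.    ]])}
wrist {'fx': 351.23859803965274, 'fy': 351.23859803965274, 'cx': 317.6141542181435, 'cy': 240.46389954566038, 'T_tool_cam': array([[-0.0003,  0.2631, -0.9648, -0.1427],
       [ 0.0012,  0.9648,  0.2631,  0.0661],
       [ 1.    , -0.0011, -0.0006, -0.0004],
       [ 0.    ,  0.    ,  0.    ,  1.    ]])}
```

View pics/top0.png

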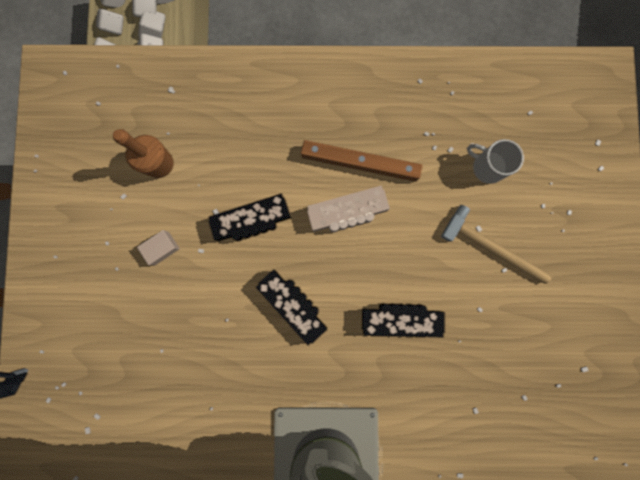

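View pics/side0.png

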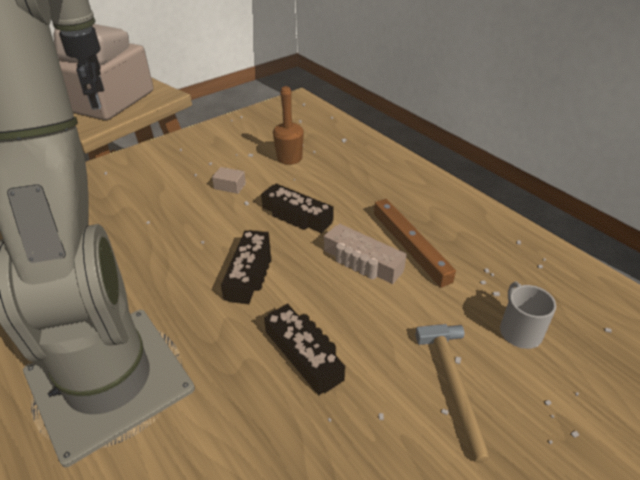

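Run:
```python
import cv2
im=cv2.imread('pics/top0.png')[130:250,200:440]
cv2.imwrite('pics/top0c.png',cv2.resize(im,None,fx=3.33,fy=3.33,interpolation=cv2.INTER_CUBIC))
im=cv2.imread('pics/side0.png')[170:310,250:490]
cv2.imwrite('pics/side0c.png',cv2.resize(im,None,fx=3.33,fy=3.33,interpolation=cv2.INTER_CUBIC))
```

```text
(no output)
```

View pics/top0c.png

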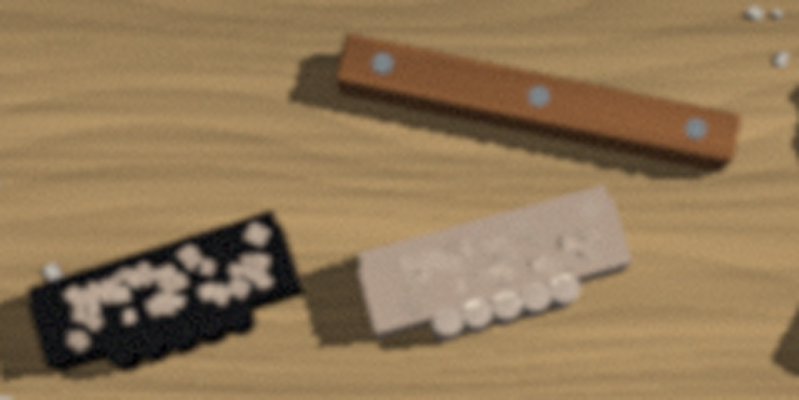

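View pics/side0c.png

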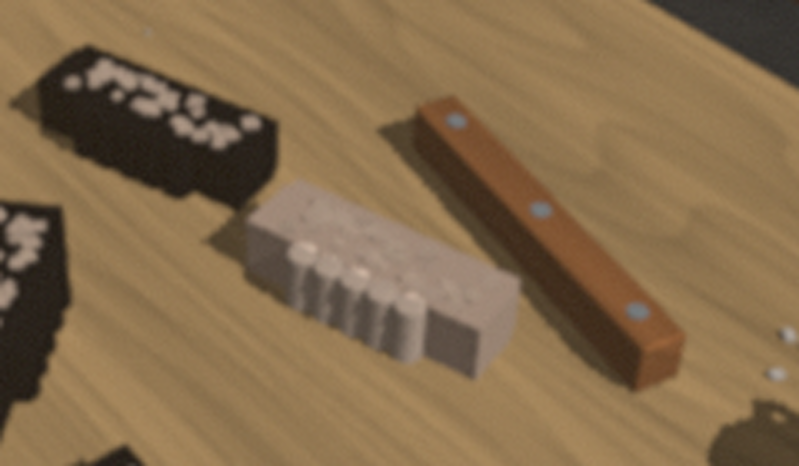

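```bash
cat > h.py <<'E'
import numpy as np, cv2
from scipy.optimize import least_squares
from workcell import robot
np.set_printoptions(precision=4,suppress=True)
C={n:robot.calibration(n) for n in ['top','side']}
def proj(P,n):
    c=C[n];p=np.c_[np.atleast_2d(P),np.ones(len(np.atleast_2d(P)))]@c['extrinsics'].T
    return np.c_[c['cx']+c['fx']*p[:,0]/-p[:,2], c['cy']+c['fy']*p[:,1]/p[:,2]]
def unproj(uv,z,n):
    c=C[n];E=c['extrinsics'];uv=np.atleast_2d(uv)
    d=np.c_[(uv[:,0]-c['cx'])/c['fx'],-(uv[:,1]-c['cy'])/c['fy'],-np.ones(len(uv))]@E[:3,:3]
    o=-E[:3,:3].T@E[:3,3]
    return o+d*((z-o[2])/d[:,2])[:,None]
def T(pose,P):
    x,y,a=pose;c,s=np.cos(a),np.sin(a);P=np.atleast_2d(P).astype(float)
    return np.c_[x+c*P[:,0]-s*P[:,1],y+s*P[:,0]+c*P[:,1],P[:,2]]
BT=np.array([[.028,.087,.045],[.028,-.087,.045],[-.028,-.09,.045],[-.028,.09,.045]])
def fit(P,obs,x0):
    f=lambda q: np.concatenate([(proj(T(q,P),n)-o).ravel() for n,o in obs.items()])
    r=least_squares(f,x0); return r.x, f(r.x).reshape(-1,2)
def uncrop(p,ox,oy,s=3.33): return (np.array(p,float)+.5)/s-.5+[ox,oy]
E
python3 - <<'E'
from h import *
bt=uncrop([(359,255),(603,187),(631,263),(377,333)],200,130)
bs=uncrop([(300,181),(520,280),(478,327),(248,222)],250,170)
for o in [{'top':bt},{'side':bs},{'top':bt,'side':bs}]:
    q,r=fit(BT,o,[.6,0,.4]); print('block',q,np.degrees(q[2]),r.ravel())
rt=uncrop([(382,63),(539,96),(696,129)],200,130)
rs=uncrop([(456,121),(541,210),(638,311)],250,170)
for n,p in (('top',rt),('side',rs)):
    w=unproj(p,.04,n);print(n,w, np.degrees(np.arctan2(*(w[0]-w[2])[:2])))
w=unproj(uncrop([(347,35),(740,116),(732,155),(338,80)],200,130),.04,'top');print(w,w.mean(0))
w=unproj(uncrop([(417,107),(456,97),(684,335),(638,352)],250,170),.04,'side');print(w,w.mean(0))
print('blackR',unproj(uncrop([(273,211),(300,292),(252,330)],200,130),.045,'top'))
E
```

```text
block [ 0.565  -0.0466  0.2779] 15.92511067109925 [-0.2732 -0.2155  0.3539 -0.2895  0.2317  0.0465 -0.3097  0.4417]
block [ 0.5642 -0.049   0.2758] 15.799350144166773 [-0.5605 -0.8869  0.3174 -0.1353  0.7071  1.2994 -0.5493 -0.6742]
block [ 0.5649 -0.0476  0.2769] 15.863759566221733 [ 0.1445 -0.2072  0.7932 -0.2034  0.6485  0.142   0.0841  0.456  -0.767
 -1.314   0.0723 -0.6748  0.4958  0.7356 -0.724  -1.114 ]
top [[ 0.7026  0.0294  0.04  ]
 [ 0.6797 -0.0789  0.04  ]
 [ 0.657  -0.1867  0.04  ]] 11.90967158523175
side [[ 0.7005  0.0266  0.04  ]
 [ 0.6782 -0.0806  0.04  ]
 [ 0.6562 -0.188   0.04  ]] 11.663921882547886
[[ 0.7223  0.0537  0.04  ]
 [ 0.6663 -0.2171  0.04  ]
 [ 0.6389 -0.2112  0.04  ]
 [ 0.6905  0.0597  0.04  ]] [ 0.6795 -0.0787  0.04  ]
[[ 0.6898  0.0562  0.04  ]
 [ 0.7201  0.0475  0.04  ]
 [ 0.6626 -0.2203  0.04  ]
 [ 0.6291 -0.2129  0.04  ]] [ 0.6754 -0.0824  0.04  ]
blackR [[0.5976 0.1029 0.045 ]
 [0.5421 0.0838 0.045 ]
 [0.5161 0.116  0.045 ]]
```

```bash
cat >> h.py <<'E'
RAIL=np.array([.679,-.0797,np.radians(-11.8)])
def Rtool(yaw):  # tool x down, tool y = -(cos yaw, sin yaw)
    c,s=np.cos(yaw),np.sin(yaw); x=np.array([0,0,-1.]); y=np.array([-c,-s,0]); return np.c_[x,y,np.cross(x,y)]
def rows(targets):
    s=robot.state();p=np.array(s['eef_pos']);R=np.array(s['orientation'])
    for t,yaw in targets:
        d=R.T@(np.array(t)-p)*1000; rv=np.degrees(cv2.Rodrigues(R.T@Rtool(yaw))[0].ravel())
        print('t',np.round(d,1),'r',np.round(rv,1))
def rel(q): # block pose in rail frame mm,deg
    d=np.array(q[:2])-RAIL[:2];c,s=np.cos(RAIL[2]),np.sin(RAIL[2])
    return np.array([(c*d[0]+s*d[1])*1e3+45.5,(-s*d[0]+c*d[1])*1e3,np.degrees(q[2]-RAIL[2])])
E
python3 - <<'E'
from h import *
q=np.array([.5648,-.0475,.277]);print(rel(q))
a=q[2]
P=T(q,[[-.075,.075,.15],[-.075,.075,.015]]);print(P)
rows([(P[0],a),(P[1],a)])
print(unproj([(272,272),(258,288),(327,325),(310,343)],.045,'top'))
E
```

```text
[-72.8714   8.1661  27.6709]
[[0.4721 0.0041 0.15  ]
 [0.4721 0.0041 0.015 ]]
t [  81.2 -428.3 -425.8] r [-40.3  -0.1  -0. ]
t [ 216.2 -428.3 -425.6] r [-40.3  -0.1  -0. ]
[[ 0.4191  0.122   0.045 ]
 [ 0.3836  0.1525  0.045 ]
 [ 0.3034 -0.0009  0.045 ]
 [ 0.2643  0.0362  0.045 ]]
```

Call:
{"op": "send_rows", "data": {"commands": [{"tx": 0, "ty": -40, "tz": -40, "rx": -5, "jaw": 0}, {"tx": 0, "ty": -430, "tz": -426, "rx": -40.3, "jaw": 0}, {"tx": 0, "ty": -430, "tz": -426, "rx": -40.3, "jaw": 0}, {"tx": 0, "ty": -430, "tz": -426, "rx": -40.3, "jaw": 0}, {"tx": 20, "ty": -430, "tz": -426, "rx": -40.3, "jaw": 0}, {"tx": 40, "ty": -430, "tz": -426, "rx": -40.3, "jaw": 0}, {"tx": 60, "ty": -430, "tz": -426, "rx": -40.3, "jaw": 0}, {"tx": 81, "ty": -428, "tz": -426, "rx": -40.3, "jaw": 0}, {"tx": 81, "ty": -428, "tz": -426, "rx": -40.3, "jaw": 0}, {"tx": 81, "ty": -428, "tz": -426, "rx": -40.3, "jaw": 0}, {"tx": 81, "ty": -428, "tz": -426, "rx": -40.3, "jaw": 0}, {"tx": 81, "ty": -428, "tz": -426, "rx": -40.3, "jaw": 0}]}}

```text
validation failed for argument at $.co...
```

Call:
{"op": "send_rows", "data": {"commands": [{"jaw": 0, "tx": 0, "ty": -40, "tz": -40, "rx": -5, "ry": 0, "rz": 0}, {"jaw": 0, "tx": 0, "ty": -430, "tz": -426, "rx": -40.3, "ry": 0, "rz": 0}]}}

```text
time_s: 0.27
eef_pos: [0.286, 0.4913, 0.2294]
orientation: [[-0.002, -0.979, 0.205], [-0.003, 0.205, 0.979], [-1.0, 0.001, -0.003]]
ft_force: [1.5, -0.0, -0.1]
grip_width: 0.743
```

Run:
```python
from h import *
a=.277
rows([((.4721,.0041,.15),a),((.4721,.0041,.015),a)])
```

```text
t [  80.3 -282.1 -438.5] r [-27.7  -0.2  -0.1]
t [ 215.3 -282.3 -438.1] r [-27.7  -0.2  -0.1]
```

Call:
{"op": "send_rows", "data": {"commands": [{"jaw": 0, "tx": 10, "ty": -282, "tz": -438, "rx": -27.7, "ry": 0, "rz": 0}, {"jaw": 0, "tx": 20, "ty": -282, "tz": -438, "rx": -27.7, "ry": 0, "rz": 0}, {"jaw": 0, "tx": 30, "ty": -282, "tz": -438, "rx": -27.7, "ry": 0, "rz": 0}, {"jaw": 0, "tx": 40, "ty": -282, "tz": -438, "rx": -27.7, "ry": 0, "rz": 0}, {"jaw": 0, "tx": 50, "ty": -282, "tz": -438, "rx": -27.7, "ry": 0, "rz": 0}, {"jaw": 0, "tx": 60, "ty": -282, "tz": -438, "rx": -27.7, "ry": 0, "rz": 0}, {"jaw": 0, "tx": 70, "ty": -282, "tz": -438, "rx": -27.7, "ry": 0, "rz": 0}, {"jaw": 0, "tx": 80, "ty": -282, "tz": -438, "rx": -27.7, "ry": 0, "rz": 0}, {"jaw": 0, "tx": 80, "ty": -282, "tz": -438, "rx": -27.7, "ry": 0, "rz": 0}, {"jaw": 0, "tx": 80, "ty": -282, "tz": -438, "rx": -27.7, "ry": 0, "rz": 0}, {"jaw": 0, "tx": 80, "ty": -282, "tz": -438, "rx": -27.7, "ry": 0, "rz": 0}, {"jaw": 0, "tx": 80, "ty": -282, "tz": -438, "rx": -27.7, "ry": 0, "rz": 0}]}}

```text
time_s: 1.27
eef_pos: [0.4599, 0.0349, 0.1578]
orientation: [[-0.002, -0.962, -0.274], [-0.003, -0.274, 0.962], [-1.0, 0.002, -0.002]]
ft_force: [0.6, 0.9, 0.7]
grip_width: -0.004
```

Run:
```python
from h import *
a=.277
rows([((.4721,.0041,.015),a)])
cv2.imwrite('pics/w1.png',robot.get_image('wrist'))
```

```text
t [142.8  -3.6 -32.7] r [ 0.  -0.1 -0.1]
```

View pics/w1.png

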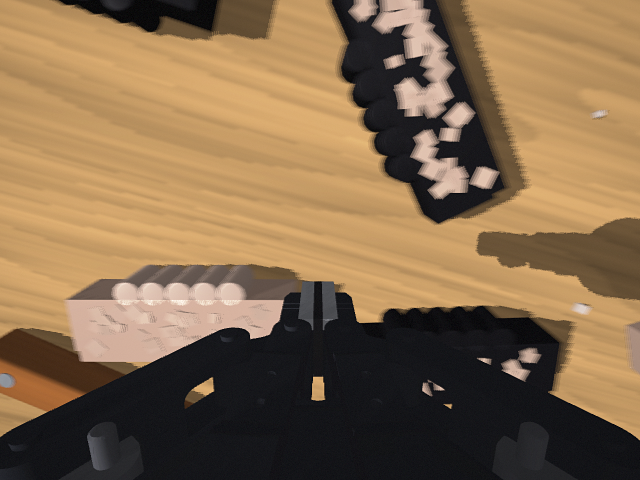

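Call:
{"op": "send_rows", "data": {"commands": [{"jaw": 0, "tx": 10, "ty": -3.6, "tz": -32.7, "rx": 0, "ry": 0, "rz": 0}, {"jaw": 0, "tx": 50, "ty": -3.6, "tz": -32.7, "rx": 0, "ry": 0, "rz": 0}, {"jaw": 0, "tx": 90, "ty": -3.6, "tz": -32.7, "rx": 0, "ry": 0, "rz": 0}, {"jaw": 0, "tx": 120, "ty": -3.6, "tz": -32.7, "rx": 0, "ry": 0, "rz": 0}, {"jaw": 0, "tx": 142, "ty": -3.6, "tz": -32.7, "rx": 0, "ry": 0, "rz": 0}, {"jaw": 0, "tx": 142, "ty": -3.6, "tz": -32.7, "rx": 0, "ry": 0, "rz": 0}, {"jaw": 0, "tx": 142, "ty": -3.6, "tz": -32.7, "rx": 0, "ry": 0, "rz": 0}]}}

```text
time_s: 1.9
eef_pos: [0.4722, -0.0047, 0.0141]
orientation: [[-0.005, -0.964, -0.266], [-0.007, -0.266, 0.964], [-1.0, 0.006, -0.005]]
ft_force: [1.1, -0.4, -0.1]
grip_width: -0.0
```

Run:
```python
from h import *
s=robot.state();print(s['time_s'],s['eef_pos'],s['ft_force'])
q=np.array([.5648,-.0475,.277])
c,si=np.cos(-q[2]),np.sin(-q[2]);d=np.array(s['eef_pos'])[:2]-q[:2];print('tcp in block',c*d[0]-si*d[1],si*d[0]+c*d[1])
cv2.imwrite('pics/w2.png',robot.get_image('wrist'))
cv2.imwrite('pics/s2.png',cv2.resize(robot.get_image('side')[150:330,210:450],None,fx=3.33,fy=3.33))
```

```text
1.9 [ 0.4722 -0.0047  0.0141] [ 1.1045 -0.4018 -0.1392]
tcp in block -0.0773469410114804 0.06649810281667211
```

View pics/w2.png

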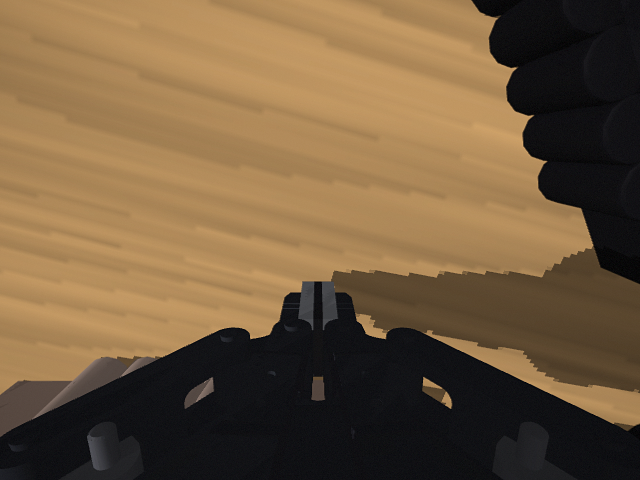

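View pics/s2.png

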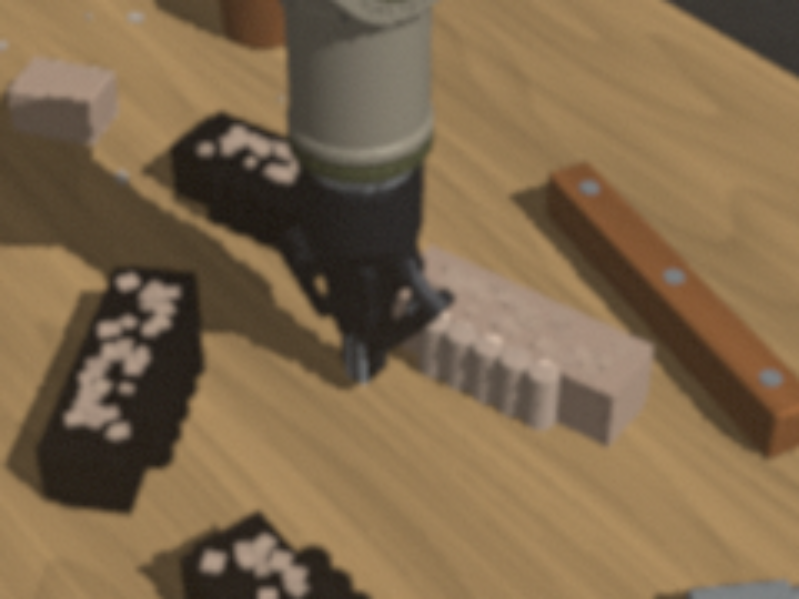

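Run:
```python
from h import *
s=robot.state();p=np.array(s['eef_pos']);R=np.array(s['orientation'])
for px in [(448,298),(440,312),(325,310),(362,382),(346,372),(370,378)]:
    o=uncrop([px],210,150)
    for y in (0,.01):
        f=lambda v:(proj(p+R@np.array([-v[0],y,v[1]]),'side')-o).ravel()
        r=least_squares(f,[.05,-.03]);print(px,y,'height above tip, z',r.x)
c=robot.calibration('wrist');Tc=c['T_tool_cam']
for px in [(230,330),(245,332),(300,283),(337,283),(283,295),(290,322)]:
    d=Tc[:3,:3]@np.array([(px[0]-c['cx'])/c['fx'],-(px[1]-c['cy'])/c['fy'],-1]);o=Tc[:3,3]
    for y in(.0,.011): t=(y-o[1])/d[1];print(px,y,o+t*d)
```

```text
(448, 298) 0 height above tip, z [ 0.0961 -0.0643]
(448, 298) 0.01 height above tip, z [ 0.1067 -0.0711]
(440, 312) 0 height above tip, z [ 0.082  -0.0586]
(440, 312) 0.01 height above tip, z [ 0.0927 -0.0655]
(325, 310) 0 height above tip, z [0.0365 0.032 ]
(325, 310) 0.01 height above tip, z [0.0479 0.0237]
(362, 382) 0 height above tip, z [-0.0117  0.0028]
(362, 382) 0.01 height above tip, z [ 0.0004 -0.005 ]
(346, 372) 0 height above tip, z [-0.0101  0.0161]
(346, 372) 0.01 height above tip, z [0.0021 0.008 ]
(370, 378) 0 height above tip, z [-0.0043 -0.0039]
(370, 378) 0.01 height above tip, z [ 0.0077 -0.0116]
(230, 330) 0.0 [-0.0257  0.     -0.033 ]
(230, 330) 0.011 [-0.0451  0.011  -0.0276]
(245, 332) 0.0 [-0.0271  0.     -0.0271]
(245, 332) 0.011 [-0.0462  0.011  -0.0227]
(300, 283) 0.0 [ 0.0203  0.     -0.0092]
(300, 283) 0.011 [-0.0067  0.011  -0.0078]
(337, 283) 0.0 [0.0204 0.     0.0092]
(337, 283) 0.011 [-0.0066  0.011   0.0076]
(283, 295) 0.0 [ 0.0058  0.     -0.0163]
(283, 295) 0.011 [-0.0188  0.011  -0.0137]
(290, 322) 0.0 [-0.0195  0.     -0.0112]
(290, 322) 0.011 [-0.0399  0.011  -0.0094]
```

```bash
cat >> h.py <<'E'
def arc(q,side,dth,n,loc=(-.039,.074),z=.024,cor=.04):
    # side +1 left, -1 right ; dth magnitude rad
    out=[]
    c0=T(q,[[0,-side*cor,0]])[0]
    for k in range(1,n+1):
        a=q[2]-side*dth*k/n
        qq=np.array([c0[0]-np.sin(a)*side*cor, c0[1]+np.cos(a)*side*cor, a])
        out.append((np.r_[T(qq,[[loc[0],side*loc[1],0]])[0][:2],z],a))
    return out,qq
E
python3 - <<'E'
from h import *
q=np.array([.5648,-.0475,.277])
t=[(T(q,[[-.07,.074,.024]])[0],q[2]),(T(q,[[-.045,.074,.024]])[0],q[2]),(T(q,[[-.04,.074,.024]])[0],q[2])]
A,qq=arc(q,1,.39,9)
rows(t+A);print(rel(qq))
E
```

```text
t [-8.1 -5.4  7.7] r [-0.4 -0.3 -0.1]
t [ -8.2 -30.4   7.8] r [-0.4 -0.3 -0.1]
t [ -8.2 -35.4   7.9] r [-0.4 -0.3 -0.1]
t [ -8.2 -41.4   9.5] r [ 2.1 -0.3 -0.1]
t [ -8.2 -46.4  10.9] r [ 4.5 -0.3 -0.1]
t [ -8.2 -51.5  12.1] r [ 7.  -0.3 -0.1]
t [ -8.3 -56.6  13.1] r [ 9.5 -0.3 -0.1]
t [ -8.3 -61.8  13.8] r [12.  -0.3 -0.1]
t [ -8.3 -67.   14.3] r [14.5 -0.3 -0.1]
t [ -8.3 -72.2  14.6] r [17.  -0.3 -0.1]
t [ -8.3 -77.4  14.7] r [19.4 -0.3 -0.1]
t [ -8.3 -82.6  14.5] r [21.9 -0.3 -0.1]
[-58.0083  12.5682   5.3256]
```

Call:
{"op": "send_rows", "data": {"commands": [{"jaw": 0, "tx": -8, "ty": -5, "tz": 8, "rx": 0, "ry": 0, "rz": 0}, {"jaw": 0, "tx": -8, "ty": -22, "tz": 8, "rx": 0, "ry": 0, "rz": 0}, {"jaw": 0, "tx": -8, "ty": -35, "tz": 8, "rx": 0, "ry": 0, "rz": 0}, {"jaw": 0, "tx": -8, "ty": -41, "tz": 9.5, "rx": 2, "ry": 0, "rz": 0}, {"jaw": 0, "tx": -8, "ty": -46, "tz": 11, "rx": 4.5, "ry": 0, "rz": 0}, {"jaw": 0, "tx": -8, "ty": -51, "tz": 12, "rx": 7, "ry": 0, "rz": 0}, {"jaw": 0, "tx": -8, "ty": -56, "tz": 13, "rx": 9.5, "ry": 0, "rz": 0}, {"jaw": 0, "tx": -8, "ty": -62, "tz": 14, "rx": 12, "ry": 0, "rz": 0}, {"jaw": 0, "tx": -8, "ty": -67, "tz": 14, "rx": 14.5, "ry": 0, "rz": 0}, {"jaw": 0, "tx": -8, "ty": -72, "tz": 14.5, "rx": 17, "ry": 0, "rz": 0}]}}

```text
time_s: 2.83
eef_pos: [0.54, 0.0293, 0.0256]
orientation: [[0.0, -1.0, 0.029], [-0.004, 0.029, 1.0], [-1.0, -0.0, -0.004]]
ft_force: [-4.1, -0.7, 2.7]
grip_width: 0.003
```

```bash
cat > look.py <<'E'
import sys
from h import *
i=sys.argv[1]
for n,(ox,oy) in {'top':(260,110),'side':(270,160)}.items():
    im=robot.get_image(n); cv2.imwrite(f'pics/full_{n}{i}.png',im)
    cv2.imwrite(f'pics/{n}{i}.png',cv2.resize(im[oy:oy+150,ox:ox+200],None,fx=4,fy=4,interpolation=cv2.INTER_CUBIC))
s=robot.state();print(s['time_s'],s['eef_pos'],s['ft_force'])
E
python3 look.py 3
```

```text
2.9333 [0.5409 0.0295 0.0255] [-0.3755  0.4875 -0.2337]
```

View pics/top3.png

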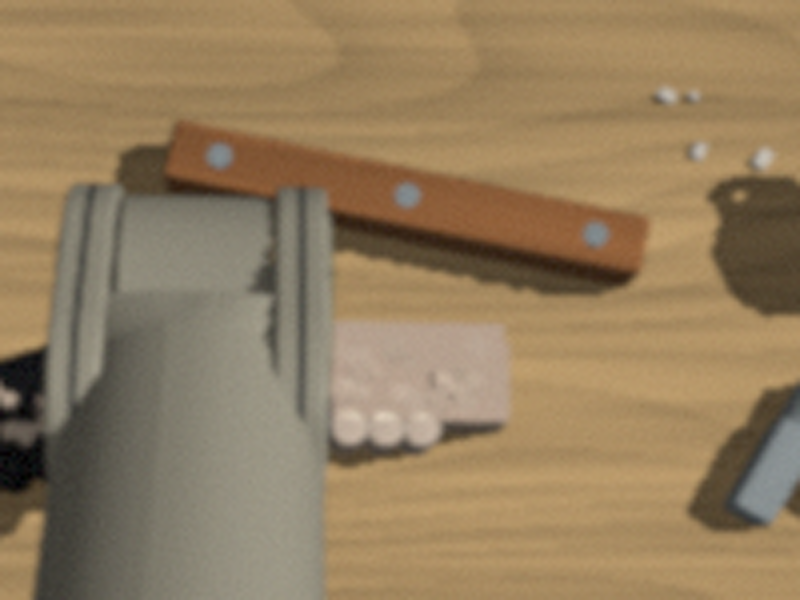

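View pics/side3.png

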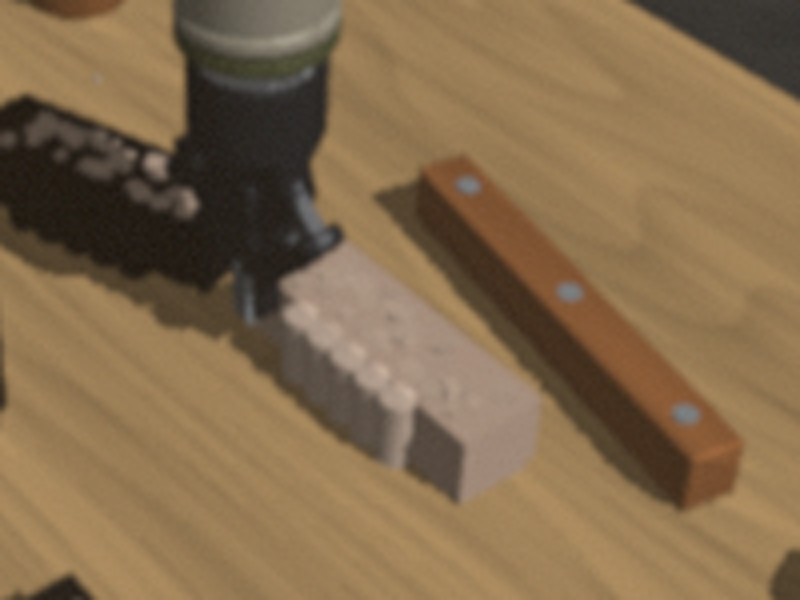

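```bash
cat >> h.py <<'E'
def fitpts(top,side,x0,topc=(260,110),sidec=(270,160),w=1):
    # lists of (local pt, crop px)
    def f(q):
        r=[]
        for n,L,oc in (('top',top,topc),('side',side,sidec)):
            for P,px in L: r.append((proj(T(q,[P]),n)-uncrop([px],*oc,4)).ravel())
        return np.concatenate(r)
    r=least_squares(f,x0); print('res',np.round(f(r.x),1)); print('q',r.x,'rel',rel(r.x)); return r.x
def tcploc(q):
    s=robot.state();d=np.array(s['eef_pos'])[:2]-q[:2];c,si=np.cos(q[2]),np.sin(q[2]);print('tcp loc',c*d[0]+si*d[1],-si*d[0]+c*d[1])
    R=np.array(s['orientation']);print('tool yaw',np.arctan2(-R[1,1],-R[0,1]), 'block',q[2])
FR=(.028,-.087,.045);BR=(-.028,-.09,.045);BRb=(-.028,-.09,0);FL=(.028,.087,.045);BL=(-.028,.09,.045);SRb=(-.028,-.052,.045)
CR=(-.028-.0045,-.0416,.045);CL=(-.028-.0045,.0416,.045)
E
python3 - <<'E'
from h import *
q=fitpts([(FR,(505,325)),(BR,(508,420))],[(FR,(540,392)),(BR,(462,438)),(BRb,(460,503))],[.58,-.04,0])
tcploc(q)
q=fitpts([(FR,(505,325)),(BR,(508,420)),((-.0325,-.0416,.045),(424,428)),((-.0325,-.0208,.045),(387,427))],[],[.58,-.04,0])
tcploc(q)
E
```

```text
res [-0.3 -0.1 -0.2  0.6  0.3  0.1  0.7  0.5 -0.3 -0.6]
q [ 0.5785 -0.0449 -0.0304] rel [-60.0147  13.5162  10.0594]
tcp loc -0.039848969383262156 0.07320250305026059
tool yaw -0.02732722548940764 block -0.030379548561751003
res [-0.1 -0.4  0.3  0.4 -0.1 -0.1 -0.1  0. ]
q [ 0.5778 -0.0458 -0.0161] rel [-60.5325  12.5273  10.8801]
tcp loc -0.038101319052930224 0.07463914846400481
tool yaw -0.02732722548940764 block -0.016056080641800596
```

Run:
```python
from h import *
q=np.array([.578,-.0453,-.026])
A,qq=arc(q,1,.38,9); t=[(T(qq,[[-.065,.074,.024]])[0],qq[2])]
rows(A+t);print(qq,rel(qq))
```

```text
t [ 1.5 -4.9  1.8] r [ 2.3 -0.3  0.1]
t [ 1.5 -9.8  3.1] r [ 4.8 -0.3  0.1]
t [  1.5 -14.8   4.2] r [ 7.2 -0.3  0.1]
t [  1.5 -19.8   5.2] r [ 9.6 -0.3  0.1]
t [  1.5 -24.8   5.9] r [12.  -0.2  0.1]
t [  1.5 -29.9   6.4] r [14.4 -0.2  0.2]
t [  1.5 -34.9   6.7] r [16.9 -0.2  0.2]
t [  1.6 -40.    6.7] r [19.3 -0.2  0.2]
t [  1.6 -45.1   6.6] r [21.7 -0.2  0.2]
t [  1.5 -21.   16.2] r [21.7 -0.2  0.2]
[ 0.5928 -0.0485 -0.406 ] [-45.2923  12.8671 -11.4621]
```

Call:
{"op": "send_rows", "data": {"commands": [{"jaw": 0, "tx": 1, "ty": -5, "tz": 2, "rx": 2.4, "ry": 0, "rz": 0}, {"jaw": 0, "tx": 1, "ty": -10, "tz": 3, "rx": 4.8, "ry": 0, "rz": 0}, {"jaw": 0, "tx": 1, "ty": -15, "tz": 4, "rx": 7.2, "ry": 0, "rz": 0}, {"jaw": 0, "tx": 1, "ty": -20, "tz": 5, "rx": 9.6, "ry": 0, "rz": 0}, {"jaw": 0, "tx": 1, "ty": -25, "tz": 6, "rx": 12, "ry": 0, "rz": 0}, {"jaw": 0, "tx": 1, "ty": -30, "tz": 6.4, "rx": 14.4, "ry": 0, "rz": 0}, {"jaw": 0, "tx": 1, "ty": -35, "tz": 6.7, "rx": 16.9, "ry": 0, "rz": 0}, {"jaw": 0, "tx": 1, "ty": -40, "tz": 6.7, "rx": 19.3, "ry": 0, "rz": 0}, {"jaw": 0, "tx": 1, "ty": -44, "tz": 6.6, "rx": 21.5, "ry": 0, "rz": 0}, {"jaw": 0, "tx": 1, "ty": -44, "tz": 6.6, "rx": 21.5, "ry": 0, "rz": 0}, {"jaw": 0, "tx": 1, "ty": -21, "tz": 16, "rx": 21.5, "ry": 0, "rz": 0}, {"jaw": 0, "tx": 1, "ty": -10, "tz": 18, "rx": 21.5, "ry": 0, "rz": 0}]}}

```text
time_s: 3.93
eef_pos: [0.5505, 0.0482, 0.025]
orientation: [[0.003, -0.921, 0.389], [-0.004, 0.389, 0.921], [-1.0, -0.004, -0.003]]
ft_force: [-0.0, 1.1, -0.7]
grip_width: 0.003
```

```bash
python3 look.py 4
```

```text
4.0333 [0.5504 0.048  0.0251] [ 0.472  -0.1019 -0.2992]
```

View pics/top4.png

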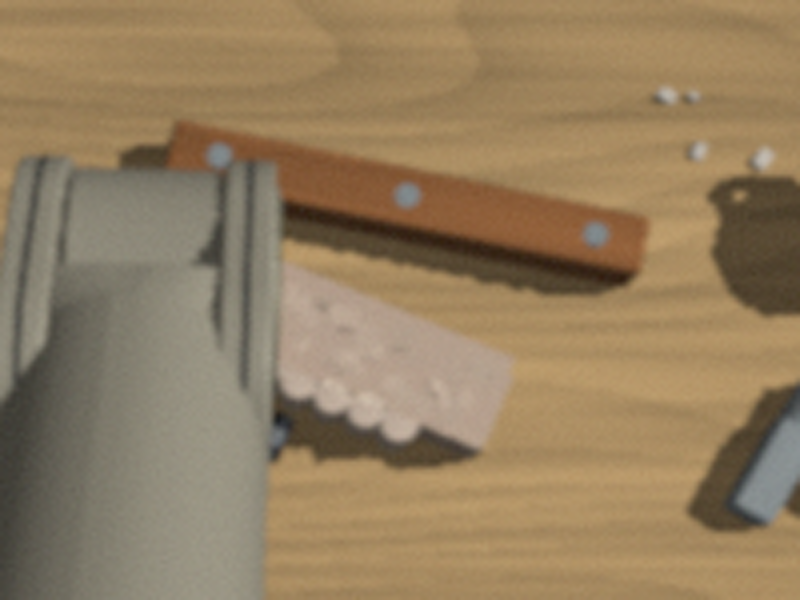

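View pics/side4.png

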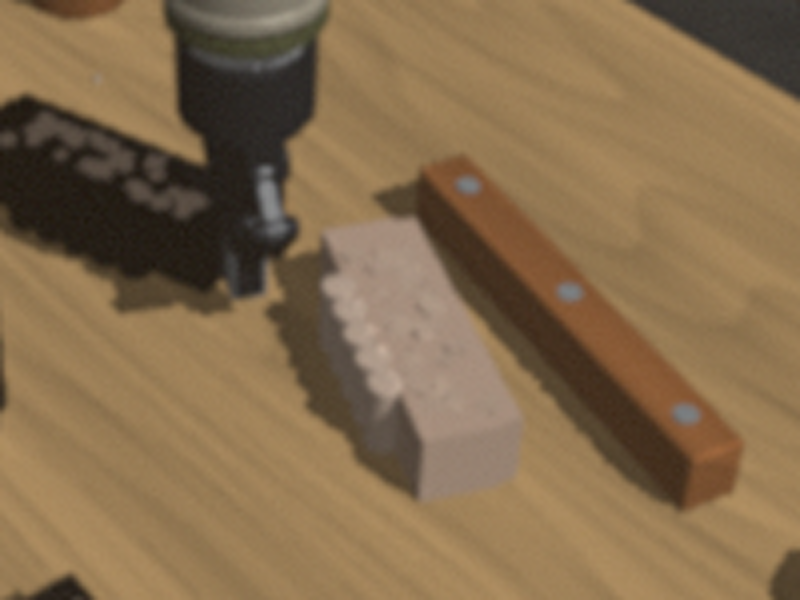

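Run:
```python
from h import *
q=fitpts([(FR,(515,360)),(BR,(484,450)),((-.0325,-.0416,.045),(400,430)),((-.0325,-.0208,.045),(366,407))],[(FR,(522,417)),(BR,(422,434)),(BL,(321,234)),(FL,(412,220)),(BRb,(420,503))],[.58,-.04,-.4])
q=fitpts([(FR,(515,360)),(BR,(484,450)),((-.0325,-.0416,.045),(400,430)),((-.0325,-.0208,.045),(366,407))],[],[.58,-.04,-.4])
q=np.array([.5905,-.0478,-.395])
A=[(T(q,[[-.085,.06,.08]])[0],q[2]),(T(q,[[-.085,-.075,.08]])[0],q[2]),(T(q,[[-.07,-.075,.024]])[0],q[2])]
rows(A)
```

```text
res [ 0.3 -0.1 -0.1  0.5  0.3 -1.   0.3  1.2  0.2 -0.3  0.3  1.5 -0.4 -1.3
  0.2 -1.1 -0.5 -0.6]
q [ 0.5916 -0.0485 -0.3973] rel [-46.397   12.6462 -10.9639]
res [ 0.2 -0.2 -0.3  0.4  0.1 -1.2  0.1  1. ]
q [ 0.5921 -0.0482 -0.401 ] rel [-45.9796  13.0724 -11.1781]
t [-54.9  10.8 -13.2] r [-0.2 -0.1  0.2]
t [ -54.5   10.2 -148.2] r [-0.2 -0.1  0.2]
t [   1.5   -4.6 -148. ] r [-0.2 -0.1  0.2]
```

Call:
{"op": "send_rows", "data": {"commands": [{"jaw": 0, "tx": -35, "ty": 11, "tz": -5, "rx": 0, "ry": 0, "rz": 0}, {"jaw": 0, "tx": -55, "ty": 11, "tz": -30, "rx": 0, "ry": 0, "rz": 0}, {"jaw": 0, "tx": -55, "ty": 11, "tz": -70, "rx": 0, "ry": 0, "rz": 0}, {"jaw": 0, "tx": -55, "ty": 10, "tz": -110, "rx": 0, "ry": 0, "rz": 0}, {"jaw": 0, "tx": -55, "ty": 10, "tz": -148, "rx": 0, "ry": 0, "rz": 0}, {"jaw": 0, "tx": -40, "ty": 8, "tz": -148, "rx": 0, "ry": 0, "rz": 0}, {"jaw": 0, "tx": -15, "ty": 4, "tz": -148, "rx": 0, "ry": 0, "rz": 0}, {"jaw": 0, "tx": 1, "ty": 0, "tz": -148, "rx": 0, "ry": 0, "rz": 0}, {"jaw": 0, "tx": 1, "ty": 0, "tz": -148, "rx": 0, "ry": 0, "rz": 0}, {"jaw": 0, "tx": 1, "ty": 0, "tz": -148, "rx": 0, "ry": 0, "rz": 0}]}}

```text
time_s: 4.87
eef_pos: [0.4931, -0.089, 0.0248]
orientation: [[0.002, -0.921, 0.388], [-0.004, 0.388, 0.921], [-1.0, -0.004, -0.003]]
ft_force: [-0.1, -0.2, -0.5]
grip_width: -0.0
```

Run:
```python
from h import *
q=np.array([.5917,-.0484,-.398]);tcploc(q)
t=[(T(q,[[-.055,-.074,.024]])[0],q[2]),(T(q,[[-.042,-.074,.024]])[0],q[2])]
A,qq=arc(q,-1,.36,8); t2=[(T(qq,[[-.07,-.074,.024]])[0],qq[2])]
rows(t+A+t2);print(qq,rel(qq))
```

```text
tcp loc -0.07516362445237779 -0.07565950706885971
tool yaw -0.39891337768600027 block -0.398
t [  0.9 -20.2   1.7] r [-0.1 -0.2  0.2]
t [  0.9 -33.2   1.7] r [-0.1 -0.2  0.2]
t [  1.  -41.3   0.1] r [-2.6 -0.2  0.2]
t [  1.  -46.6  -1.3] r [-5.2 -0.2  0.2]
t [  1.  -51.9  -2.5] r [-7.8 -0.2  0.2]
t [  1.  -57.2  -3.4] r [-10.4  -0.2   0.2]
t [  1.1 -62.6  -4.1] r [-12.9  -0.2   0.2]
t [  1.1 -68.   -4.5] r [-15.5  -0.2   0.2]
t [  1.1 -73.4  -4.7] r [-18.1  -0.2   0.2]
t [  1.1 -78.8  -4.7] r [-20.7  -0.2   0.2]
t [  1.1 -49.8 -15.6] r [-20.7  -0.2   0.2]
[ 0.6057 -0.0515 -0.038 ] [-32.0345  12.6134   9.6228]
```

Call:
{"op": "send_rows", "data": {"commands": [{"jaw": 0, "tx": 1, "ty": -20, "tz": 1.5, "rx": 0, "ry": 0, "rz": 0}, {"jaw": 0, "tx": 1, "ty": -33, "tz": 1.5, "rx": 0, "ry": 0, "rz": 0}, {"jaw": 0, "tx": 1, "ty": -41, "tz": 0, "rx": -2.6, "ry": 0, "rz": 0}, {"jaw": 0, "tx": 1, "ty": -46.5, "tz": -1.3, "rx": -5.2, "ry": 0, "rz": 0}, {"jaw": 0, "tx": 1, "ty": -52, "tz": -2.5, "rx": -7.8, "ry": 0, "rz": 0}, {"jaw": 0, "tx": 1, "ty": -57, "tz": -3.4, "rx": -10.4, "ry": 0, "rz": 0}, {"jaw": 0, "tx": 1, "ty": -62.5, "tz": -4.1, "rx": -13, "ry": 0, "rz": 0}, {"jaw": 0, "tx": 1, "ty": -68, "tz": -4.5, "rx": -15.5, "ry": 0, "rz": 0}, {"jaw": 0, "tx": 1, "ty": -73, "tz": -4.7, "rx": -18, "ry": 0, "rz": 0}, {"jaw": 0, "tx": 1, "ty": -78, "tz": -4.7, "rx": -20.5, "ry": 0, "rz": 0}, {"jaw": 0, "tx": 1, "ty": -65, "tz": -10, "rx": -20.5, "ry": 0, "rz": 0}, {"jaw": 0, "tx": 1, "ty": -40, "tz": -18, "rx": -20.5, "ry": 0, "rz": 0}]}}

```text
time_s: 5.87
eef_pos: [0.5258, -0.1217, 0.0262]
orientation: [[0.007, -0.999, 0.039], [-0.006, 0.039, 0.999], [-1.0, -0.007, -0.006]]
ft_force: [-0.1, -0.6, 0.6]
grip_width: -0.0
```

```bash
python3 look.py 5
```

```text
5.9667 [ 0.5206 -0.1215  0.0251] [ 1.0037 -0.3595 -0.2247]
```

View pics/top5.png

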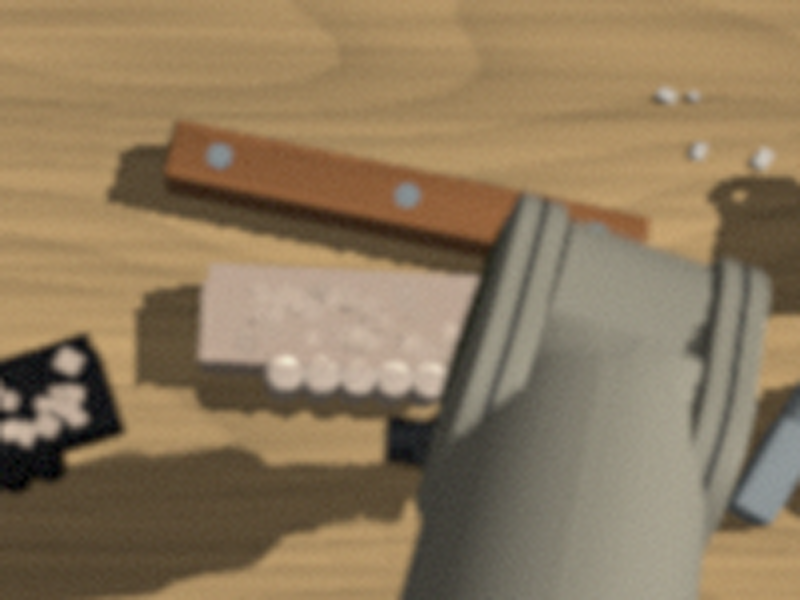

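View pics/side5.png

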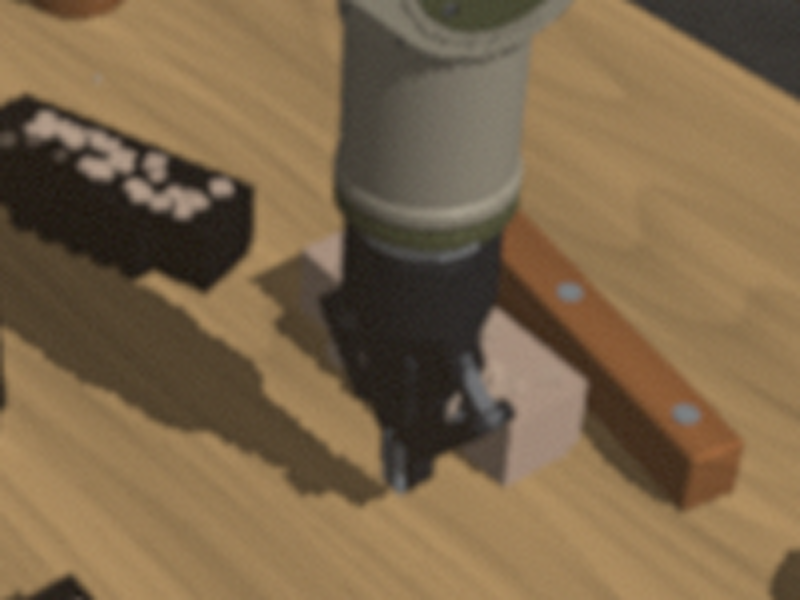

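Run:
```python
from h import *
sc=[((-.0325,y,.045),p) for y,p in zip((.0416,.0208,0,-.0208,-.0416),[(285,372),(322,373),(359,376),(396,378),(431,379)])]
q=fitpts([(FL,(209,265)),(BL,(199,362))]+sc,[(FR,(587,379)),(BRb,(508,484))],[.6,-.05,0])
q=fitpts([(FL,(209,265)),(BL,(199,362))]+sc,[],[.6,-.05,0])
tcploc(q)
A=[(T(q,[[-.085,-.06,.08]])[0],q[2]),(T(q,[[-.085,.075,.08]])[0],q[2]),(T(q,[[-.07,.075,.024]])[0],q[2])]
rows(A)
```

```text
res [ 0.1 -0.1  0.2 -0.1  0.1  0.2 -0.   0.3 -0.1 -0.1 -0.1 -0.2  0.3 -0.1
  0.2 -0.5 -0.6  0.1]
q [ 0.6067 -0.0516 -0.0344] rel [-31.0555  12.729    9.8305]
res [ 0.  -0.1  0.2 -0.1 -0.   0.2 -0.1  0.3 -0.1 -0.1 -0.2 -0.2  0.3 -0.1]
q [ 0.6066 -0.0514 -0.0361] rel [-31.1747  12.848    9.7299]
tcp loc -0.08342402910705625 -0.07315030751905104
tool yaw -0.041738736721557736 block -0.036130572864982155
t [-54.9   1.6  12.9] r [-0.3 -0.2  0.1]
t [-55.4   2.3 147.9] r [-0.3 -0.2  0.1]
t [  0.6 -12.6 148.2] r [-0.3 -0.2  0.1]
```

Call:
{"op": "send_rows", "data": {"commands": [{"jaw": 0, "tx": -35, "ty": 2, "tz": 5, "rx": 0, "ry": 0, "rz": 0}, {"jaw": 0, "tx": -55, "ty": 2, "tz": 30, "rx": 0, "ry": 0, "rz": 0}, {"jaw": 0, "tx": -55, "ty": 2, "tz": 70, "rx": 0, "ry": 0, "rz": 0}, {"jaw": 0, "tx": -55, "ty": 2, "tz": 110, "rx": 0, "ry": 0, "rz": 0}, {"jaw": 0, "tx": -55, "ty": 2, "tz": 148, "rx": 0, "ry": 0, "rz": 0}, {"jaw": 0, "tx": -40, "ty": 0, "tz": 148, "rx": 0, "ry": 0, "rz": 0}, {"jaw": 0, "tx": -15, "ty": -4, "tz": 148, "rx": 0, "ry": 0, "rz": 0}, {"jaw": 0, "tx": 1, "ty": -8, "tz": 148, "rx": 0, "ry": 0, "rz": 0}, {"jaw": 0, "tx": 1, "ty": -8, "tz": 148, "rx": 0, "ry": 0, "rz": 0}, {"jaw": 0, "tx": 1, "ty": -8, "tz": 148, "rx": 0, "ry": 0, "rz": 0}]}}

```text
time_s: 6.8
eef_pos: [0.5352, 0.0259, 0.0245]
orientation: [[0.002, -0.999, 0.042], [-0.004, 0.042, 0.999], [-1.0, -0.002, -0.004]]
ft_force: [0.5, 0.2, 0.8]
grip_width: 0.001
```

Run:
```python
from h import *
q=np.array([.6067,-.0515,-.035]);tcploc(q)
t=[(T(q,[[-.055,.074,.024]])[0],q[2]),(T(q,[[-.042,.074,.024]])[0],q[2])]
A,qq=arc(q,1,.285,7); t2=[(T(qq,[[-.07,.074,.024]])[0],qq[2])]
rows(t+A+t2);print(qq,rel(qq))
```

```text
tcp loc -0.07413382797931789 0.07481041800063418
tool yaw -0.04158456167535479 block -0.035
t [  0.5 -19.1  -0.7] r [-0.4 -0.2  0.1]
t [  0.6 -32.1  -0.6] r [-0.4 -0.2  0.1]
t [  0.6 -39.8   0.9] r [ 2.  -0.2  0.1]
t [  0.6 -44.5   2.3] r [ 4.3 -0.2  0.1]
t [  0.6 -49.3   3.4] r [ 6.6 -0.2  0.1]
t [  0.6 -54.1   4.4] r [ 9.  -0.2  0.1]
t [  0.6 -59.    5.1] r [11.3 -0.2  0.1]
t [  0.6 -63.8   5.7] r [13.6 -0.2  0.1]
t [  0.6 -68.7   6. ] r [16.  -0.2  0.1]
t [  0.5 -38.9  14.5] r [16.  -0.2  0.1]
[ 0.6179 -0.0535 -0.32  ] [-19.682   13.1422  -6.5346]
```

Call:
{"op": "send_rows", "data": {"commands": [{"jaw": 0, "tx": 0.5, "ty": -19, "tz": -0.5, "rx": 0, "ry": 0, "rz": 0}, {"jaw": 0, "tx": 0.5, "ty": -32, "tz": -0.5, "rx": 0, "ry": 0, "rz": 0}, {"jaw": 0, "tx": 0.5, "ty": -40, "tz": 1, "rx": 2, "ry": 0, "rz": 0}, {"jaw": 0, "tx": 0.5, "ty": -44.5, "tz": 2.3, "rx": 4.3, "ry": 0, "rz": 0}, {"jaw": 0, "tx": 0.5, "ty": -49, "tz": 3.4, "rx": 6.6, "ry": 0, "rz": 0}, {"jaw": 0, "tx": 0.5, "ty": -54, "tz": 4.4, "rx": 9, "ry": 0, "rz": 0}, {"jaw": 0, "tx": 0.5, "ty": -59, "tz": 5.1, "rx": 11.3, "ry": 0, "rz": 0}, {"jaw": 0, "tx": 0.5, "ty": -64, "tz": 5.7, "rx": 13.6, "ry": 0, "rz": 0}, {"jaw": 0, "tx": 0.5, "ty": -68, "tz": 6, "rx": 16, "ry": 0, "rz": 0}, {"jaw": 0, "tx": 0.5, "ty": -68, "tz": 6, "rx": 16, "ry": 0, "rz": 0}, {"jaw": 0, "tx": 0.5, "ty": -50, "tz": 11, "rx": 16, "ry": 0, "rz": 0}, {"jaw": 0, "tx": 0.5, "ty": -28, "tz": 16, "rx": 16, "ry": 0, "rz": 0}]}}

```text
time_s: 7.8
eef_pos: [0.5652, 0.0402, 0.0257]
orientation: [[0.005, -0.949, 0.315], [-0.004, 0.315, 0.949], [-1.0, -0.006, -0.003]]
ft_force: [-0.3, -0.0, 0.6]
grip_width: -0.003
```

```bash
python3 look.py 6
```

```text
7.9 [0.5619 0.0417 0.0251] [-0.4688 -0.7889  0.3456]
```

View pics/top6.png

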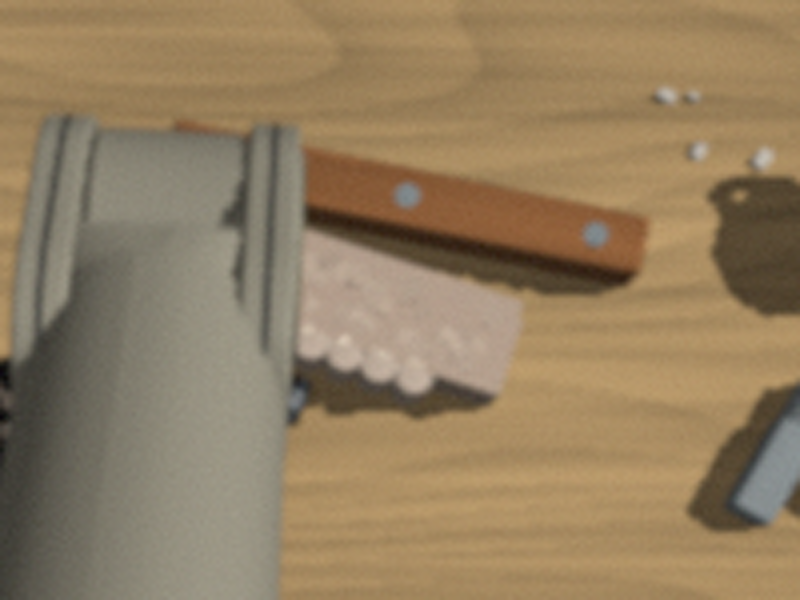

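View pics/side6.png

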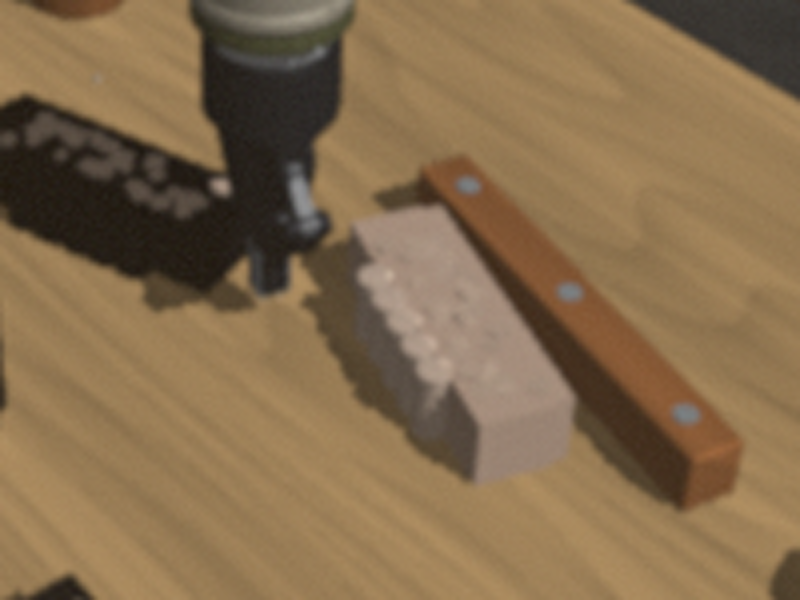

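Run:
```python
from h import *
sc=[((-.0325,y,.045),p) for y,p in zip((0,-.0208,-.0416),[(344,352),(378,363),(414,377)])]
tp=[(FR,(522,300)),(BR,(496,397))]+sc
q=fitpts(tp,[(FR,(575,394)),(BR,(477,423)),(BL,(352,227)),(FL,(440,205)),(BRb,(474,483))],[.6,-.05,-.3])
q=fitpts(tp,[],[.6,-.05,-.3])
tcploc(q)
A=[(T(q,[[-.085,.06,.08]])[0],q[2]),(T(q,[[-.085,-.075,.08]])[0],q[2]),(T(q,[[-.07,-.075,.024]])[0],q[2])]
rows(A)
```

```text
res [ 0.5  0.6  0.6 -0.1  0.1  0.2  0.4  0.4  0.1 -0.2 -0.2 -0.   0.6 -0.1
 -0.6 -2.   0.1 -0.8 -0.3 -0. ]
q [ 0.618  -0.0529 -0.3261] rel [-19.7093  13.7891  -6.8848]
res [ 0.1  0.4  0.2 -0.4 -0.2  0.1  0.   0.2 -0.2 -0.3]
q [ 0.6183 -0.0521 -0.3243] rel [-19.5486  14.6527  -6.7785]
tcp loc -0.08330975882433488 0.07086891312710417
tool yaw -0.3183474213648371 block -0.3242560962903903
t [-54.9   1.6 -11. ] r [ 0.3 -0.1  0.1]
t [ -54.6    2.4 -146. ] r [ 0.3 -0.1  0.1]
t [   1.4  -12.4 -145.9] r [ 0.3 -0.1  0.1]
```

Call:
{"op": "send_rows", "data": {"commands": [{"jaw": 0, "tx": -35, "ty": 2, "tz": -5, "rx": 0, "ry": 0, "rz": 0}, {"jaw": 0, "tx": -55, "ty": 2, "tz": -30, "rx": 0, "ry": 0, "rz": 0}, {"jaw": 0, "tx": -55, "ty": 2, "tz": -70, "rx": 0, "ry": 0, "rz": 0}, {"jaw": 0, "tx": -55, "ty": 2, "tz": -110, "rx": 0, "ry": 0, "rz": 0}, {"jaw": 0, "tx": -55, "ty": 2, "tz": -146, "rx": 0, "ry": 0, "rz": 0}, {"jaw": 0, "tx": -40, "ty": 0, "tz": -146, "rx": 0, "ry": 0, "rz": 0}, {"jaw": 0, "tx": -15, "ty": -4, "tz": -146, "rx": 0, "ry": 0, "rz": 0}, {"jaw": 0, "tx": 1, "ty": -8, "tz": -146, "rx": 0, "ry": 0, "rz": 0}, {"jaw": 0, "tx": 1, "ty": -8, "tz": -146, "rx": 0, "ry": 0, "rz": 0}, {"jaw": 0, "tx": 1, "ty": -8, "tz": -146, "rx": 0, "ry": 0, "rz": 0}]}}

```text
time_s: 8.73
eef_pos: [0.5241, -0.1, 0.0252]
orientation: [[0.001, -0.95, 0.313], [-0.003, 0.313, 0.95], [-1.0, -0.002, -0.003]]
ft_force: [-0.1, -1.0, 1.2]
grip_width: -0.003
```

Run:
```python
from h import *
q=np.array([.618,-.0527,-.325]);tcploc(q)
t=[(T(q,[[-.055,-.074,.024]])[0],q[2]),(T(q,[[-.042,-.074,.024]])[0],q[2])]
A,qq=arc(q,-1,.19,6); t2=[(T(qq,[[-.07,-.074,.024]])[0],qq[2])]
rows(t+A+t2);print(qq,rel(qq))
```

```text
tcp loc -0.07391046648551651 -0.07479553314723428
tool yaw -0.31804085292398426 block -0.325
t [  1.2 -18.9   0.7] r [ 0.4 -0.2  0.1]
t [  1.2 -31.9   0.6] r [ 0.4 -0.2  0.1]
t [  1.3 -38.5  -0.6] r [-1.4 -0.2  0.1]
t [  1.3 -42.2  -1.7] r [-3.2 -0.2  0.1]
t [  1.3 -45.9  -2.7] r [-5.  -0.2  0.1]
t [  1.3 -49.6  -3.6] r [-6.9 -0.2  0.1]
t [  1.3 -53.3  -4.3] r [-8.7 -0.2  0.1]
t [  1.3 -57.1  -4.9] r [-10.5  -0.2   0.1]
t [  1.3 -26.6 -10.6] r [-10.5  -0.2   0.1]
[ 0.6254 -0.0544 -0.135 ] [-12.1459  13.7727   4.0651]
```

Call:
{"op": "send_rows", "data": {"commands": [{"jaw": 0, "tx": 1, "ty": -19, "tz": 0.5, "rx": 0, "ry": 0, "rz": 0}, {"jaw": 0, "tx": 1, "ty": -32, "tz": 0.5, "rx": 0, "ry": 0, "rz": 0}, {"jaw": 0, "tx": 1, "ty": -38.5, "tz": -0.5, "rx": -1.4, "ry": 0, "rz": 0}, {"jaw": 0, "tx": 1, "ty": -42, "tz": -1.7, "rx": -3.2, "ry": 0, "rz": 0}, {"jaw": 0, "tx": 1, "ty": -46, "tz": -2.7, "rx": -5, "ry": 0, "rz": 0}, {"jaw": 0, "tx": 1, "ty": -49.5, "tz": -3.6, "rx": -7, "ry": 0, "rz": 0}, {"jaw": 0, "tx": 1, "ty": -53, "tz": -4.3, "rx": -8.7, "ry": 0, "rz": 0}, {"jaw": 0, "tx": 1, "ty": -56.5, "tz": -5, "rx": -10.5, "ry": 0, "rz": 0}, {"jaw": 0, "tx": 1, "ty": -56.5, "tz": -5, "rx": -10.5, "ry": 0, "rz": 0}, {"jaw": 0, "tx": 1, "ty": -45, "tz": -7, "rx": -10.5, "ry": 0, "rz": 0}, {"jaw": 0, "tx": 1, "ty": -22, "tz": -12, "rx": -10.5, "ry": 0, "rz": 0}]}}

```text
time_s: 9.65
eef_pos: [0.5436, -0.1183, 0.0261]
orientation: [[0.005, -0.991, 0.134], [-0.004, 0.134, 0.991], [-1.0, -0.006, -0.004]]
ft_force: [-0.1, 1.3, 0.7]
grip_width: -0.005
```

```bash
python3 look.py 7
```

```text
9.75 [ 0.5391 -0.1184  0.0252] [-0.0097  0.1258 -0.9349]
```

View pics/top7.png

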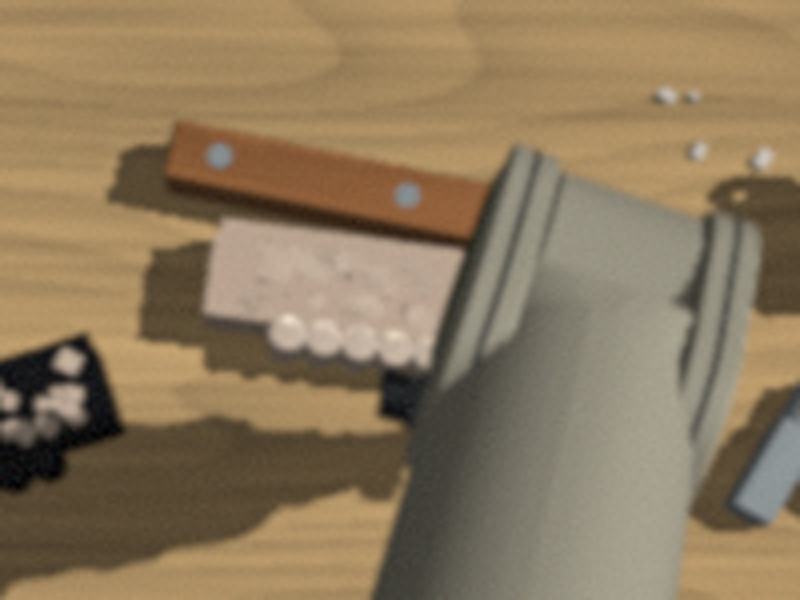

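Run:
```python
from h import *
sc=[((-.0325,y,.045),p) for y,p in zip((.0416,.0208,0,-.0208),[(288,332),(324,336),(361,341),(396,346)])]
tp=[(FL,(221,217)),(BL,(205,315))]+sc
q=fitpts(tp,[],[.6,-.05,-.1])
tcploc(q)
A=[(T(q,[[-.085,-.06,.08]])[0],q[2]),(T(q,[[-.085,.075,.08]])[0],q[2]),(T(q,[[-.07,.075,.024]])[0],q[2])]
rows(A)
```

```text
res [ 0.1  0.3 -0.3 -0.3 -0.1 -0.   0.   0.1 -0.1 -0.   0.3 -0.1]
q [ 0.6263 -0.0554 -0.1201] rel [-11.0422  12.9849   4.9196]
tcp loc -0.07899817953215257 -0.072924663392146
tool yaw -0.13633565540485978 block -0.12008612090461716
t [-54.8   6.1  12.7] r [-0.9 -0.2  0.1]
t [-55.2   8.3 147.7] r [-0.9 -0.2  0.1]
t [  0.8  -6.6 148.1] r [-0.9 -0.2  0.1]
```

Call:
{"op": "send_rows", "data": {"commands": [{"jaw": 0, "tx": -35, "ty": 8, "tz": 5, "rx": 0, "ry": 0, "rz": 0}, {"jaw": 0, "tx": -55, "ty": 8, "tz": 30, "rx": 0, "ry": 0, "rz": 0}, {"jaw": 0, "tx": -55, "ty": 8, "tz": 70, "rx": 0, "ry": 0, "rz": 0}, {"jaw": 0, "tx": -55, "ty": 8, "tz": 110, "rx": 0, "ry": 0, "rz": 0}, {"jaw": 0, "tx": -55, "ty": 8, "tz": 148, "rx": 0, "ry": 0, "rz": 0}, {"jaw": 0, "tx": -40, "ty": 4, "tz": 148, "rx": 0, "ry": 0, "rz": 0}, {"jaw": 0, "tx": -15, "ty": 0, "tz": 148, "rx": 0, "ry": 0, "rz": 0}, {"jaw": 0, "tx": 1, "ty": -4, "tz": 148, "rx": 0, "ry": 0, "rz": 0}, {"jaw": 0, "tx": 1, "ty": -4, "tz": 148, "rx": 0, "ry": 0, "rz": 0}, {"jaw": 0, "tx": 1, "ty": -4, "tz": 148, "rx": 0, "ry": 0, "rz": 0}]}}

```text
time_s: 10.58
eef_pos: [0.5635, 0.0276, 0.0245]
orientation: [[0.001, -0.991, 0.137], [-0.003, 0.136, 0.991], [-1.0, -0.001, -0.003]]
ft_force: [-0.0, -0.2, 0.9]
grip_width: 0.001
```

Run:
```python
from h import *
q=np.array([.6258,-.055,-.126]);tcploc(q)
t=[(T(q,[[-.055,.074,.024]])[0],q[2]),(T(q,[[-.042,.074,.024]])[0],q[2])]
A,qq=arc(q,1,.12,5); t2=[(T(qq,[[-.07,.074,.024]])[0],qq[2])]
rows(t+A+t2);print(qq,rel(qq))
```

```text
tcp loc -0.07216671852108411 0.07408669741552827
tool yaw -0.13692518715649854 block -0.126
t [  0.5 -17.2   0.1] r [-0.6 -0.2  0.1]
t [  0.5 -30.2   0.2] r [-0.6 -0.2  0.1]
t [  0.5 -35.9   1.2] r [ 0.7 -0.2  0.1]
t [  0.5 -38.7   2.1] r [ 2.1 -0.2  0.1]
t [  0.5 -41.4   2.9] r [ 3.5 -0.2  0.1]
t [  0.5 -44.2   3.6] r [ 4.9 -0.2  0.1]
t [  0.5 -47.    4.3] r [ 6.2 -0.2  0.1]
t [  0.5 -16.2   7.7] r [ 6.2 -0.2  0.1]
[ 0.6305 -0.0559 -0.246 ] [-6.8306 13.3945 -2.2948]
```

Call:
{"op": "send_rows", "data": {"commands": [{"jaw": 0, "tx": 0.5, "ty": -17, "tz": 0, "rx": -0.5, "ry": 0, "rz": 0}, {"jaw": 0, "tx": 0.5, "ty": -30, "tz": 0, "rx": -0.5, "ry": 0, "rz": 0}, {"jaw": 0, "tx": 0.5, "ty": -36, "tz": 1, "rx": 0.7, "ry": 0, "rz": 0}, {"jaw": 0, "tx": 0.5, "ty": -38.5, "tz": 2, "rx": 2, "ry": 0, "rz": 0}, {"jaw": 0, "tx": 0.5, "ty": -41.5, "tz": 3, "rx": 3.5, "ry": 0, "rz": 0}, {"jaw": 0, "tx": 0.5, "ty": -44, "tz": 3.6, "rx": 5, "ry": 0, "rz": 0}, {"jaw": 0, "tx": 0.5, "ty": -47, "tz": 4.3, "rx": 6.2, "ry": 0, "rz": 0}, {"jaw": 0, "tx": 0.5, "ty": -47, "tz": 4.3, "rx": 6.2, "ry": 0, "rz": 0}, {"jaw": 0, "tx": 0.5, "ty": -35, "tz": 6, "rx": 6.2, "ry": 0, "rz": 0}, {"jaw": 0, "tx": 0.5, "ty": -12, "tz": 8, "rx": 6.2, "ry": 0, "rz": 0}]}}

```text
time_s: 11.42
eef_pos: [0.578, 0.0334, 0.0247]
orientation: [[0.004, -0.97, 0.244], [-0.004, 0.244, 0.97], [-1.0, -0.005, -0.003]]
ft_force: [0.1, -0.4, -0.6]
grip_width: -0.001
```

```bash
python3 look.py 8
```

```text
11.5167 [0.5742 0.0347 0.0239] [ 0.7271  0.0666 -0.728 ]
```

View pics/top8.png

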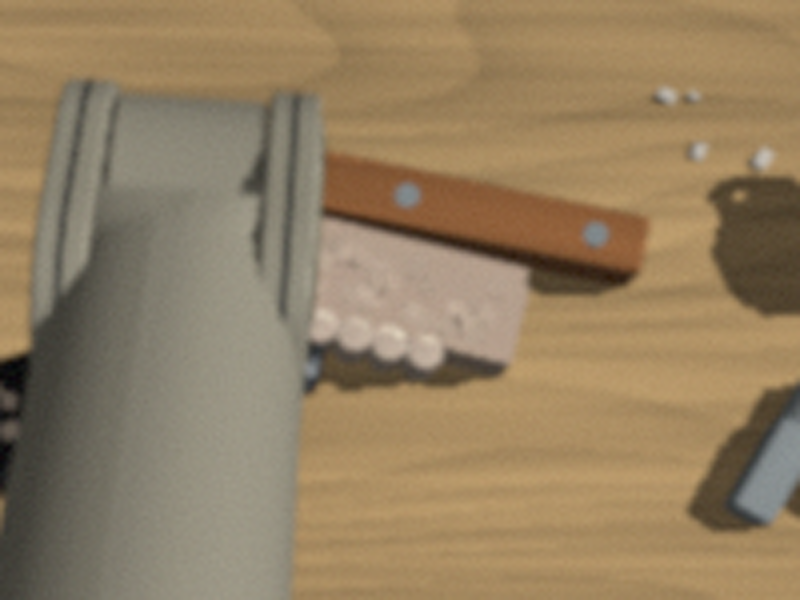

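View pics/side8.png

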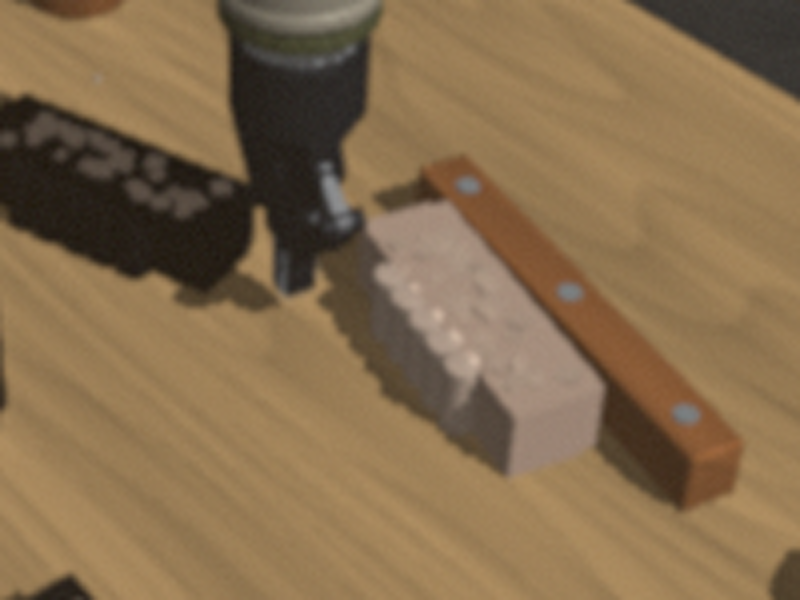

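Run:
```python
from h import *
sc=[((-.0325,y,.045),p) for y,p in zip((.0208,0,-.0208,-.0416),[(323,326),(355,334),(390,342),(427,351)])]
tp=[(FR,(530,268)),(BR,(507,364))]+sc
q=fitpts(tp,[(FR,(604,383)),(BR,(513,415)),(BRb,(509,475))],[.6,-.05,-.1])
q=fitpts(tp,[],[.6,-.05,-.1])
tcploc(q)
A=[(T(q,[[-.085,.06,.08]])[0],q[2]),(T(q,[[-.085,-.075,.08]])[0],q[2]),(T(q,[[-.07,-.075,.024]])[0],q[2])]
rows(A)
```

```text
res [-0.2  0.3  1.1  0.2 -0.9 -0.4 -0.  -0.1  0.1  0.1 -0.2  0.1  0.  -0.3
  0.5  0.1 -0.4  0.2]
q [ 0.6299 -0.0562 -0.2456] rel [-7.4097 12.9361 -2.2736]
res [-0.2  0.2  1.1  0.1 -0.9 -0.3 -0.  -0.1  0.2  0.1 -0.1  0.1]
q [ 0.6298 -0.0561 -0.2421] rel [-7.4729 12.992  -2.0697]
tcp loc -0.07579274283007903 0.07489931813153985
tool yaw -0.2447724780287153 block -0.24207165466090036
t [-56.    9.2 -15.1] r [-0.2 -0.1  0. ]
t [ -55.7    8.8 -150.1] r [-0.2 -0.1  0. ]
t [   0.3   -6.2 -149.9] r [-0.2 -0.1  0. ]
```

Call:
{"op": "send_rows", "data": {"commands": [{"jaw": 0, "tx": -35, "ty": 9, "tz": -5, "rx": 0, "ry": 0, "rz": 0}, {"jaw": 0, "tx": -55, "ty": 9, "tz": -30, "rx": 0, "ry": 0, "rz": 0}, {"jaw": 0, "tx": -55, "ty": 9, "tz": -70, "rx": 0, "ry": 0, "rz": 0}, {"jaw": 0, "tx": -55, "ty": 9, "tz": -110, "rx": 0, "ry": 0, "rz": 0}, {"jaw": 0, "tx": -55, "ty": 9, "tz": -150, "rx": 0, "ry": 0, "rz": 0}, {"jaw": 0, "tx": -40, "ty": 4, "tz": -150, "rx": 0, "ry": 0, "rz": 0}, {"jaw": 0, "tx": -15, "ty": 0, "tz": -150, "rx": 0, "ry": 0, "rz": 0}, {"jaw": 0, "tx": 0, "ty": -4, "tz": -150, "rx": 0, "ry": 0, "rz": 0}, {"jaw": 0, "tx": 0, "ty": -4, "tz": -150, "rx": 0, "ry": 0, "rz": 0}, {"jaw": 0, "tx": 0, "ty": -4, "tz": -150, "rx": 0, "ry": 0, "rz": 0}]}}

```text
time_s: 12.35
eef_pos: [0.5416, -0.112, 0.0244]
orientation: [[-0.001, -0.97, 0.243], [-0.003, 0.243, 0.97], [-1.0, 0.0, -0.003]]
ft_force: [0.2, -0.2, 0.6]
grip_width: -0.002
```

Run:
```python
from h import *
q=np.array([.6302,-.056,-.245]);tcploc(q)
t=[(T(q,[[-.055,-.074,.024]])[0],q[2]),(T(q,[[-.042,-.074,.024]])[0],q[2])]
A,qq=arc(q,-1,.08,4); t2=[(T(qq,[[-.07,-.074,.024]])[0],qq[2])]
rows(t+A+t2);print(qq,rel(qq))
```

```text
tcp loc -0.07233606568959824 -0.07584728403730258
tool yaw -0.2451545758267612 block -0.245
t [  0.4 -17.3   1.9] r [-0.  -0.2 -0. ]
t [  0.4 -30.3   1.9] r [-0.  -0.2 -0. ]
t [  0.4 -35.6   1.1] r [-1.2 -0.2 -0. ]
t [  0.4 -37.9   0.4] r [-2.3 -0.2 -0. ]
t [  0.4 -40.2  -0.3] r [-3.4 -0.2 -0. ]
t [  0.4 -42.6  -0.9] r [-4.6 -0.2 -0. ]
t [  0.4 -11.7  -3.4] r [-4.6 -0.2 -0. ]
[ 0.6333 -0.0567 -0.165 ] [-3.9161 13.2228  2.3462]
```

Call:
{"op": "send_rows", "data": {"commands": [{"jaw": 0, "tx": 0, "ty": -17, "tz": 2, "rx": 0, "ry": 0, "rz": 0}, {"jaw": 0, "tx": 0, "ty": -30, "tz": 2, "rx": 0, "ry": 0, "rz": 0}, {"jaw": 0, "tx": 0, "ty": -35.5, "tz": 1, "rx": -1.2, "ry": 0, "rz": 0}, {"jaw": 0, "tx": 0, "ty": -38, "tz": 0.4, "rx": -2.3, "ry": 0, "rz": 0}, {"jaw": 0, "tx": 0, "ty": -40, "tz": -0.3, "rx": -3.4, "ry": 0, "rz": 0}, {"jaw": 0, "tx": 0, "ty": -42.5, "tz": -0.9, "rx": -4.6, "ry": 0, "rz": 0}, {"jaw": 0, "tx": 0, "ty": -42.5, "tz": -0.9, "rx": -4.6, "ry": 0, "rz": 0}]}}

```text
time_s: 12.93
eef_pos: [0.5824, -0.1234, 0.0248]
orientation: [[-0.001, -0.987, 0.162], [-0.003, 0.162, 0.987], [-1.0, 0.0, -0.003]]
ft_force: [-3.2, 1.1, 1.7]
grip_width: 0.002
```

Call:
{"op": "send_rows", "data": {"commands": [{"jaw": 0, "tx": 0, "ty": 15, "tz": 0, "rx": 0, "ry": 0, "rz": 0}, {"jaw": 0, "tx": 0, "ty": 35, "tz": 0, "rx": 0, "ry": 0, "rz": 0}, {"jaw": 0, "tx": -35, "ty": 45, "tz": 5, "rx": 0, "ry": 0, "rz": 0}, {"jaw": 0, "tx": -55, "ty": 45, "tz": 30, "rx": 0, "ry": 0, "rz": 0}, {"jaw": 0, "tx": -55, "ty": 45, "tz": 70, "rx": 0, "ry": 0, "rz": 0}, {"jaw": 0, "tx": -55, "ty": 45, "tz": 110, "rx": 0, "ry": 0, "rz": 0}, {"jaw": 0, "tx": -55, "ty": 45, "tz": 148, "rx": 0, "ry": 0, "rz": 0}, {"jaw": 0, "tx": -40, "ty": 40, "tz": 148, "rx": 0, "ry": 0, "rz": 0}, {"jaw": 0, "tx": -15, "ty": 35, "tz": 148, "rx": 0, "ry": 0, "rz": 0}, {"jaw": 0, "tx": 0, "ty": 32, "tz": 148, "rx": 0, "ry": 0, "rz": 0}, {"jaw": 0, "tx": 0, "ty": 32, "tz": 148, "rx": 0, "ry": 0, "rz": 0}, {"jaw": 0, "tx": 0, "ty": 32, "tz": 148, "rx": 0, "ry": 0, "rz": 0}]}}

```text
time_s: 13.93
eef_pos: [0.5745, 0.0273, 0.0243]
orientation: [[-0.001, -0.987, 0.163], [-0.004, 0.163, 0.987], [-1.0, 0.001, -0.004]]
ft_force: [-0.1, 0.2, 0.4]
grip_width: -0.003
```

```bash
python3 look.py 9
```

```text
14.0333 [0.5754 0.0276 0.0256] [-0.2535  0.1918  0.1856]
```

View pics/top9.png

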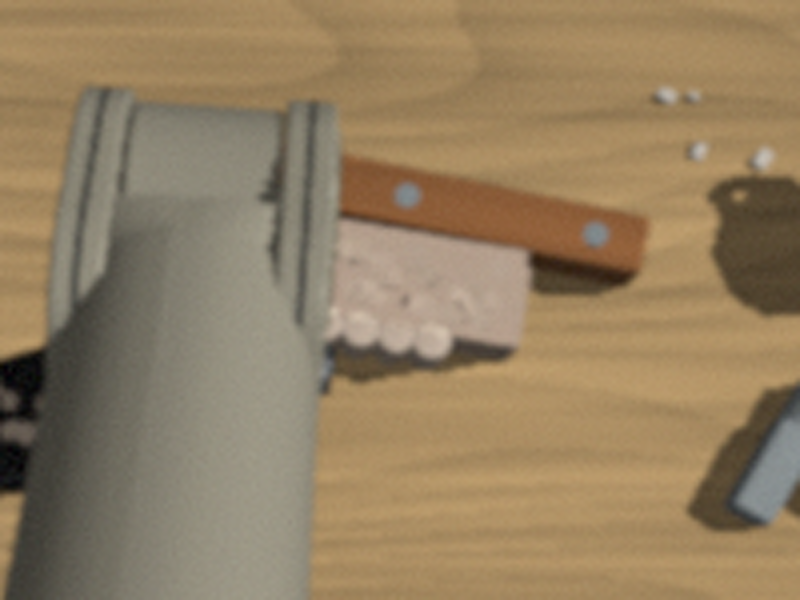

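View pics/side9.png

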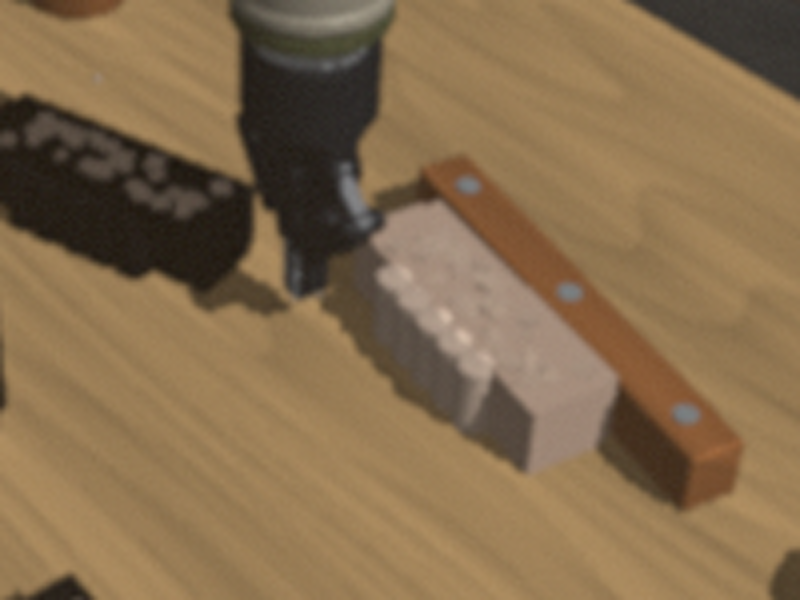

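Run:
```python
from h import *
sc=[((-.0325,y,.045),p) for y,p in zip((0,-.0208,-.0416),[(361,329),(397,333),(434,341)])]
tp=[(FR,(530,253)),(BR,(518,350))]+sc
q=fitpts(tp,[],[.6,-.05,-.1])
q=fitpts(tp,[(FR,(616,380)),(BR,(531,415)),(BRb,(529,472))],[.6,-.05,-.1])
tcploc(q)
q=np.array([.6330,-.0567,-.165]);tcploc(q)
t=[(T(q,[[-.055,.074,.024]])[0],q[2]),(T(q,[[-.042,.074,.024]])[0],q[2])]
A,qq=arc(q,1,.10,10)
rows(t+A);print(qq,rel(qq))
```

```text
res [ 0.1 -0.   0.2 -0.2 -0.1 -0.3 -0.   0.4 -0.2  0.1]
q [ 0.6335 -0.0576 -0.1833] rel [-3.5225 12.3577  1.2993]
res [ 0.4  0.2  0.3  0.   0.1 -0.3  0.1  0.4 -0.1  0.1  0.5 -1.   0.4 -0.5
 -1.   0.4]
q [ 0.6336 -0.0581 -0.1885] rel [-3.362  11.9005  0.9979]
tcp loc -0.07318174150942894 0.07319030700714267
tool yaw -0.16369757960399425 block -0.18853243551708845
tcp loc -0.07062013563333286 0.07365083394033466
tool yaw -0.16369757960399425 block -0.165
t [  1.7 -15.6   0.3] r [ 0.1 -0.1  0.1]
t [  1.7 -28.6   0.3] r [ 0.1 -0.1  0.1]
t [  1.7 -32.8   0.7] r [ 0.6 -0.1  0.1]
t [  1.7 -33.9   1.1] r [ 1.2 -0.1  0.1]
t [  1.7 -35.1   1.4] r [ 1.8 -0.1  0.1]
t [  1.7 -36.2   1.8] r [ 2.4 -0.1  0.1]
t [  1.7 -37.4   2.1] r [ 2.9 -0.1  0.1]
t [  1.7 -38.5   2.4] r [ 3.5 -0.1  0.1]
t [  1.7 -39.7   2.8] r [ 4.1 -0.1  0.1]
t [  1.7 -40.9   3.1] r [ 4.7 -0.1  0.1]
t [  1.7 -42.    3.3] r [ 5.2 -0.1  0.1]
t [  1.7 -43.2   3.6] r [ 5.8 -0.1  0.1]
[ 0.6369 -0.0576 -0.265 ] [-0.2331 13.0709 -3.3834]
```

Call:
{"op": "send_rows", "data": {"commands": [{"jaw": 0, "tx": 1, "ty": -15, "tz": 0, "rx": 1, "ry": 0, "rz": 0}, {"jaw": 0, "tx": 1, "ty": -28, "tz": 0.5, "rx": 2.4, "ry": 0, "rz": 0}, {"jaw": 0, "tx": 1, "ty": -33, "tz": 1, "rx": 2.4, "ry": 0, "rz": 0}, {"jaw": 0, "tx": 1, "ty": -36, "tz": 1.5, "rx": 2.4, "ry": 0, "rz": 0}, {"jaw": 0, "tx": 1, "ty": -38, "tz": 2, "rx": 2.4, "ry": 0, "rz": 0}, {"jaw": 0, "tx": 1, "ty": -38, "tz": 2, "rx": 2.4, "ry": 0, "rz": 0}]}}

```text
time_s: 14.53
eef_pos: [0.6129, 0.0234, 0.0252]
orientation: [[0.001, -0.979, 0.203], [-0.003, 0.203, 0.979], [-1.0, -0.001, -0.002]]
ft_force: [-4.1, 0.3, 1.9]
grip_width: -0.002
```

Run:
```python
from h import *
s=robot.state();print(s['time_s'],s['ft_force'],rel([*s['eef_pos'][:2],0])[:2])
```

```text
14.5333 [-4.052   0.2557  1.9253] [-40.29    87.4397]
```

Call:
{"op": "send_rows", "data": {"commands": [{"jaw": 0, "tx": 0, "ty": -1, "tz": 0, "rx": 0, "ry": 0, "rz": 0}, {"jaw": 0, "tx": 0, "ty": -1.5, "tz": 0, "rx": 0, "ry": 0, "rz": 0}, {"jaw": 0, "tx": 0, "ty": -1.5, "tz": 0, "rx": 0, "ry": 0, "rz": 0}]}}

```text
time_s: 14.78
eef_pos: [0.6138, 0.0234, 0.0252]
orientation: [[-0.0, -0.979, 0.203], [-0.002, 0.203, 0.979], [-1.0, -0.0, -0.002]]
ft_force: [-5.5, 1.6, 2.8]
grip_width: 0.002
```

Call:
{"op": "send_rows", "data": {"commands": [{"jaw": 0, "tx": 0, "ty": -1.5, "tz": 0, "rx": 0, "ry": 0, "rz": 0}, {"jaw": 0, "tx": 0, "ty": -2, "tz": 0, "rx": 0, "ry": 0, "rz": 0}, {"jaw": 0, "tx": 0, "ty": -2, "tz": 0, "rx": 0, "ry": 0, "rz": 0}]}}

```text
time_s: 15.03
eef_pos: [0.6144, 0.0233, 0.0252]
orientation: [[-0.003, -0.979, 0.203], [-0.001, 0.203, 0.979], [-1.0, 0.003, -0.002]]
ft_force: [-9.9, 1.6, 7.2]
grip_width: 0.001
```

Call:
{"op": "send_rows", "data": {"commands": [{"jaw": 0, "tx": 0, "ty": 15, "tz": 0, "rx": 0, "ry": 0, "rz": 0}, {"jaw": 0, "tx": 0, "ty": 35, "tz": 0, "rx": 0, "ry": 0, "rz": 0}, {"jaw": 0, "tx": -35, "ty": 45, "tz": -5, "rx": 0, "ry": 0, "rz": 0}, {"jaw": 0, "tx": -55, "ty": 45, "tz": -30, "rx": 0, "ry": 0, "rz": 0}, {"jaw": 0, "tx": -55, "ty": 45, "tz": -70, "rx": 0, "ry": 0, "rz": 0}, {"jaw": 0, "tx": -55, "ty": 45, "tz": -110, "rx": 0, "ry": 0, "rz": 0}, {"jaw": 0, "tx": -55, "ty": 45, "tz": -149, "rx": 0, "ry": 0, "rz": 0}, {"jaw": 0, "tx": -40, "ty": 40, "tz": -149, "rx": 0, "ry": 0, "rz": 0}, {"jaw": 0, "tx": -15, "ty": 35, "tz": -149, "rx": 0, "ry": 0, "rz": 0}, {"jaw": 0, "tx": 0, "ty": 32, "tz": -149, "rx": 0, "ry": 0, "rz": 0}, {"jaw": 0, "tx": 0, "ty": 32, "tz": -149, "rx": 0, "ry": 0, "rz": 0}, {"jaw": 0, "tx": 0, "ty": 32, "tz": -149, "rx": 0, "ry": 0, "rz": 0}]}}

```text
time_s: 16.03
eef_pos: [0.5527, -0.1164, 0.0256]
orientation: [[-0.004, -0.979, 0.203], [-0.002, 0.203, 0.979], [-1.0, 0.003, -0.003]]
ft_force: [-0.7, -0.2, 0.6]
grip_width: -0.001
```

```bash
python3 look.py 10;python3 - <<'E'
from h import *
s=robot.state();print(rel([*s['eef_pos'][:2],0])[:2])
E
```

```text
16.1333 [ 0.5535 -0.1163  0.0268] [ 0.8607 -0.1879 -0.007 ]
[-69.8223 -61.5006]
```

View pics/top10.png

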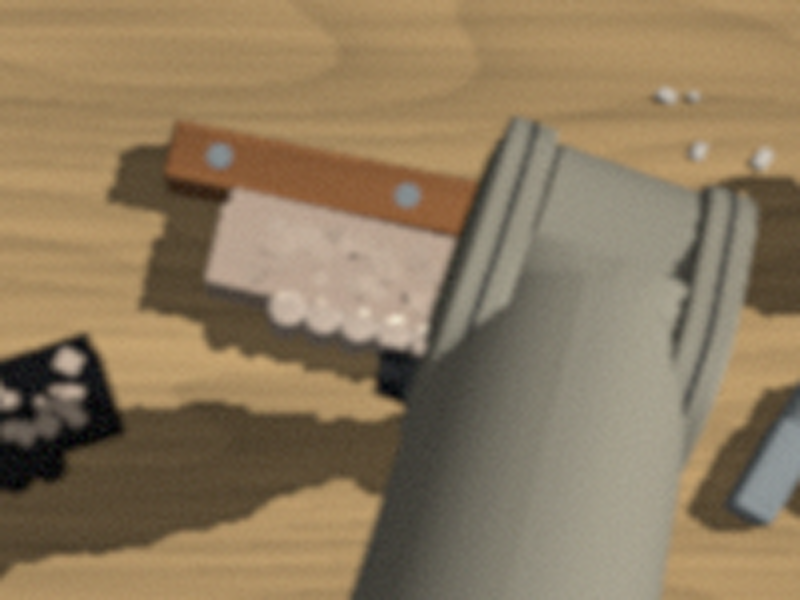

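Call:
{"op": "send_rows", "data": {"commands": [{"jaw": 0, "tx": 2, "ty": -15, "tz": 0, "rx": 0, "ry": 0, "rz": 0}, {"jaw": 0, "tx": 2, "ty": -25, "tz": 0, "rx": 0, "ry": 0, "rz": 0}, {"jaw": 0, "tx": 2, "ty": -28, "tz": 0, "rx": 0, "ry": 0, "rz": 0}, {"jaw": 0, "tx": 2, "ty": -29.5, "tz": 0, "rx": 0, "ry": 0, "rz": 0}, {"jaw": 0, "tx": 2, "ty": -29.5, "tz": 0, "rx": 0, "ry": 0, "rz": 0}]}}

```text
time_s: 16.55
eef_pos: [0.5824, -0.1223, 0.0254]
orientation: [[-0.001, -0.979, 0.203], [-0.002, 0.203, 0.979], [-1.0, 0.001, -0.002]]
ft_force: [0.2, 0.5, 0.6]
grip_width: -0.001
```

Run:
```python
from h import *
s=robot.state();print(s['time_s'],s['ft_force'],rel([*s['eef_pos'][:2],0])[:2])
```

```text
16.55 [0.2104 0.5081 0.5694] [-40.3176 -61.475 ]
```

Call:
{"op": "send_rows", "data": {"commands": [{"jaw": 0, "tx": 0, "ty": -1.5, "tz": 0, "rx": 0, "ry": 0, "rz": 0}, {"jaw": 0, "tx": 0, "ty": -2.5, "tz": 0, "rx": 0, "ry": 0, "rz": 0}, {"jaw": 0, "tx": 0, "ty": -2.5, "tz": 0, "rx": 0, "ry": 0, "rz": 0}]}}

```text
time_s: 16.8
eef_pos: [0.584, -0.1228, 0.0255]
orientation: [[-0.003, -0.979, 0.203], [-0.001, 0.203, 0.979], [-1.0, 0.002, -0.002]]
ft_force: [-5.7, 0.2, 4.1]
grip_width: -0.003
```

Call:
{"op": "send_rows", "data": {"commands": [{"jaw": 0, "tx": 0, "ty": -1.5, "tz": 0, "rx": 0, "ry": 0, "rz": 0}, {"jaw": 0, "tx": 0, "ty": -2.5, "tz": 0, "rx": 0, "ry": 0, "rz": 0}, {"jaw": 0, "tx": 0, "ty": -2.5, "tz": 0, "rx": 0, "ry": 0, "rz": 0}]}}

```text
time_s: 17.05
eef_pos: [0.584, -0.1228, 0.0254]
orientation: [[-0.007, -0.979, 0.203], [0.0, 0.203, 0.979], [-1.0, 0.007, -0.001]]
ft_force: [-14.0, 3.9, 11.1]
grip_width: 0.002
```

Run:
```python
from h import *
s=robot.state();print(s['time_s'],s['ft_force'],rel([*s['eef_pos'][:2],0])[:2])
```

```text
17.05 [-14.0152   3.8724  11.1244] [-38.6907 -61.6002]
```

Call:
{"op": "send_rows", "data": {"commands": [{"jaw": 0, "tx": 0, "ty": 15, "tz": 0, "rx": 0, "ry": 0, "rz": 0}, {"jaw": 0, "tx": 0, "ty": 35, "tz": 0, "rx": 0, "ry": 0, "rz": 0}, {"jaw": 0, "tx": -35, "ty": 45, "tz": 5, "rx": 0, "ry": 0, "rz": 0}, {"jaw": 0, "tx": -55, "ty": 45, "tz": 30, "rx": 0, "ry": 0, "rz": 0}, {"jaw": 0, "tx": -55, "ty": 45, "tz": 70, "rx": 0, "ry": 0, "rz": 0}, {"jaw": 0, "tx": -55, "ty": 45, "tz": 110, "rx": 0, "ry": 0, "rz": 0}, {"jaw": 0, "tx": -55, "ty": 45, "tz": 148, "rx": 0, "ry": 0, "rz": 0}, {"jaw": 0, "tx": -40, "ty": 40, "tz": 148, "rx": 0, "ry": 0, "rz": 0}, {"jaw": 0, "tx": -15, "ty": 35, "tz": 148, "rx": 0, "ry": 0, "rz": 0}, {"jaw": 0, "tx": 0, "ty": 32, "tz": 148, "rx": 0, "ry": 0, "rz": 0}, {"jaw": 0, "tx": 0, "ty": 32, "tz": 148, "rx": 0, "ry": 0, "rz": 0}, {"jaw": 0, "tx": 0, "ty": 32, "tz": 148, "rx": 0, "ry": 0, "rz": 0}]}}

```text
time_s: 18.05
eef_pos: [0.5825, 0.0284, 0.0254]
orientation: [[-0.008, -0.979, 0.204], [-0.0, 0.204, 0.979], [-1.0, 0.008, -0.002]]
ft_force: [0.4, -0.8, 0.3]
grip_width: -0.001
```

Run:
```python
from h import *
s=robot.state();print(s['time_s'],s['ft_force'],s['eef_pos'],rel([*s['eef_pos'][:2],0])[:2])
```

```text
18.05 [ 0.4407 -0.7642  0.3107] [0.5825 0.0284 0.0254] [-71.041   86.0617]
```

Call:
{"op": "send_rows", "data": {"commands": [{"jaw": 0, "tx": 0, "ty": -15, "tz": 0, "rx": 0, "ry": 0, "rz": 0}, {"jaw": 0, "tx": 0, "ty": -26, "tz": 0, "rx": 0, "ry": 0, "rz": 0}, {"jaw": 0, "tx": 0, "ty": -30, "tz": 0, "rx": 0, "ry": 0, "rz": 0}, {"jaw": 0, "tx": 0, "ty": -32, "tz": 0, "rx": 0, "ry": 0, "rz": 0}, {"jaw": 0, "tx": 0, "ty": -34, "tz": 0, "rx": 0, "ry": 0, "rz": 0}, {"jaw": 0, "tx": 0, "ty": -34, "tz": 0, "rx": 0, "ry": 0, "rz": 0}]}}

```text
time_s: 18.55
eef_pos: [0.6142, 0.022, 0.0257]
orientation: [[-0.011, -0.979, 0.203], [0.001, 0.203, 0.979], [-1.0, 0.011, -0.001]]
ft_force: [-9.0, 1.3, 6.8]
grip_width: 0.001
```

Run:
```python
from h import *
s=robot.state();print(s['time_s'],s['ft_force'],s['eef_pos'],rel([*s['eef_pos'][:2],0])[:2])
```

```text
18.55 [-8.9844  1.2798  6.8465] [0.6142 0.022  0.0257] [-38.765   86.2695]
```

Call:
{"op": "send_rows", "data": {"commands": [{"jaw": 0, "tx": 0, "ty": 15, "tz": 0, "rx": 0, "ry": 0, "rz": 0}, {"jaw": 0, "tx": 0, "ty": 40, "tz": 0, "rx": 0, "ry": 0, "rz": 0}, {"jaw": 0, "tx": -35, "ty": 45, "tz": 0, "rx": 0, "ry": 0, "rz": 0}, {"jaw": 0, "tx": -75, "ty": 45, "tz": 0, "rx": 0, "ry": 0, "rz": 0}, {"jaw": 0, "tx": -115, "ty": 50, "tz": 0, "rx": 0, "ry": 0, "rz": 0}, {"jaw": 0, "tx": -150, "ty": 70, "tz": 30, "rx": 0, "ry": 0, "rz": 0}, {"jaw": 0, "tx": -150, "ty": 90, "tz": 65, "rx": 0, "ry": 0, "rz": 0}, {"jaw": 0, "tx": -150, "ty": 110, "tz": 100, "rx": 0, "ry": 0, "rz": 0}, {"jaw": 0, "tx": -150, "ty": 130, "tz": 135, "rx": 0, "ry": 0, "rz": 0}, {"jaw": 0, "tx": -150, "ty": 130, "tz": 170, "rx": 0, "ry": 0, "rz": 0}, {"jaw": 0, "tx": -150, "ty": 130, "tz": 170, "rx": 0, "ry": 0, "rz": 0}, {"jaw": 0, "tx": -150, "ty": 130, "tz": 170, "rx": 0, "ry": 0, "rz": 0}]}}

```text
time_s: 19.55
eef_pos: [0.5225, 0.2169, 0.1774]
orientation: [[-0.011, -0.98, 0.199], [0.002, 0.199, 0.98], [-1.0, 0.011, -0.001]]
ft_force: [0.5, -0.5, -0.4]
grip_width: 0.001
```

```bash
python3 look.py 11
```

```text
19.65 [0.5233 0.2135 0.1773] [ 0.5052 -0.9603 -0.0664]
```

View pics/top11.png

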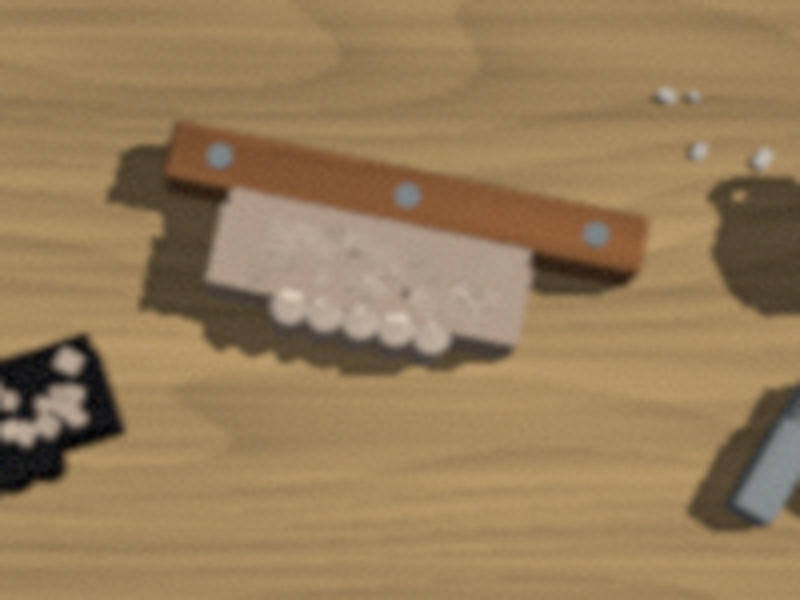

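View pics/side11.png

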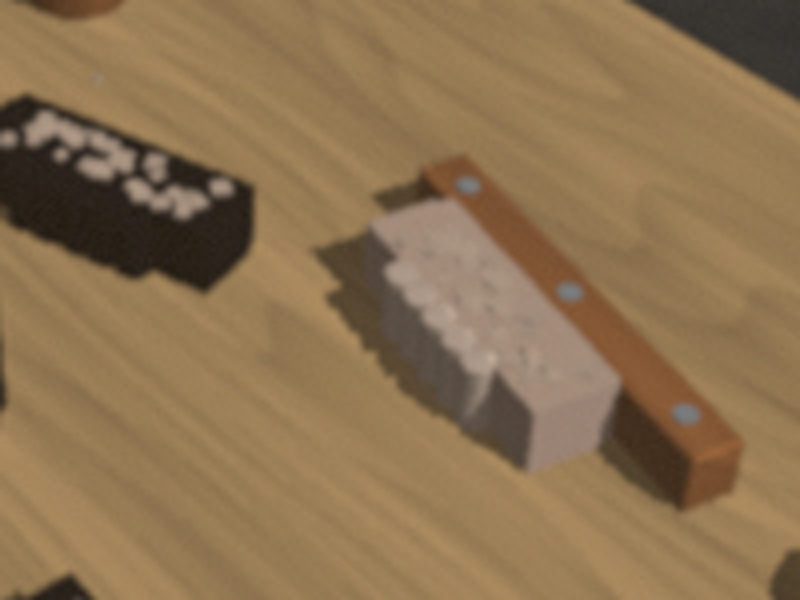

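View pics/full_top11.png

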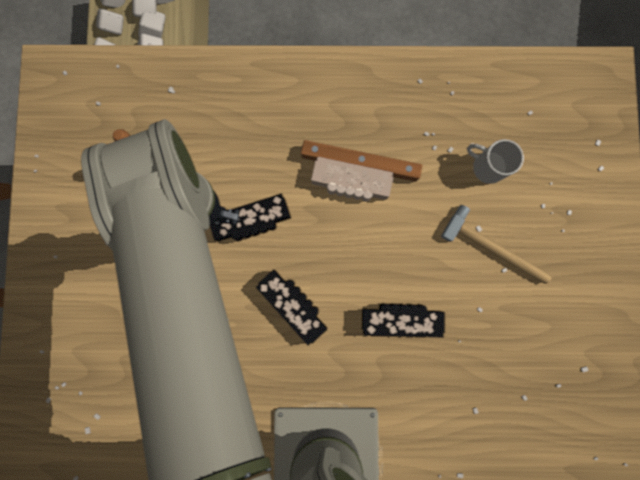

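Run:
```python
from h import *
sc=[((-.0325,y,.045),p) for y,p in zip((.0416,.0208,0,-.0208,-.0416),[(289,307),(325,314),(361,321),(397,328),(432,337)])]
tp=[(FR,(532,251)),(BR,(518,350)),(FL,(231,187)),(BL,(206,281))]+sc
fitpts(tp,[],[.6,-.05,-.1])
fitpts(tp,[(FR,(618,379)),(BR,(533,413)),(BRb,(529,472))],[.6,-.05,-.1])
rt=[((0,.11,.04),(219,155)),((0,0,.04),(407,195)),((0,-.11,.04),(596,234))]
r=fitpts(rt,[],[.68,-.08,-.2]); print(np.degrees(r[2]))
```

```text
res [-0.   0.1 -0.1 -0.7  0.5  0.2  0.2 -0.  -0.1 -0.2 -0.2  0.  -0.2  0.2
 -0.2  0.4  0.   0. ]
q [ 0.6369 -0.0581 -0.21  ] rel [-0.1399 12.491  -0.2345]
res [ 0.1  0.2 -0.  -0.6  0.7  0.2  0.3 -0.  -0.  -0.1 -0.1  0.  -0.1  0.2
 -0.1  0.4  0.1  0.1  0.5 -0.8  0.1 -0.4 -0.8 -0. ]
q [ 0.6368 -0.0584 -0.2113] rel [-0.201  12.2227 -0.3056]
res [ 0.2  0.1  0.  -0.1 -0.2  0. ]
q [ 0.6802 -0.0786 -0.2072] rel [46.476   1.298  -0.0736]
-11.873647856395328
```

View pics/full_side11.png

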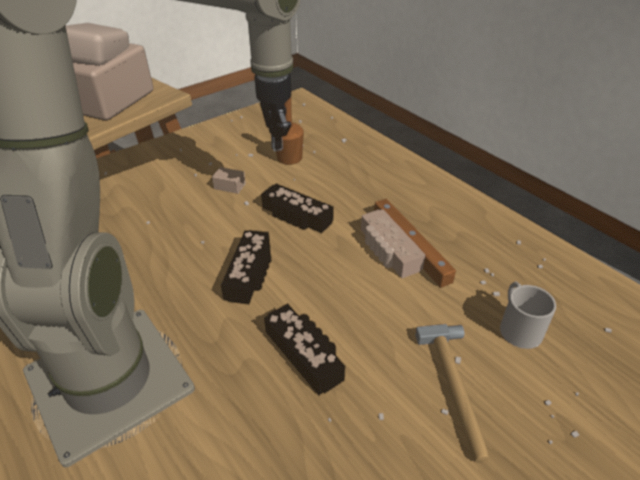

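Run:
```python
from workcell import robot
print(robot.state()['ft_force'],robot.finish_job())
```

```text
the job is handed in; nothing more can be done
[ 0.50521956 -0.96029947 -0.06637105] None
```

I walked the block round with the closed fingertips, pushing the left shoulder first and then right and left in turn, until its sawn face met the rail. I handed the job in at about 19.7 s.

- **Squareness at contact:** the block was within about 3° of the rail by the time any of it could touch. Wrist readings stayed around 14 N or less on each axis.
- **Flushness:** with the fingertips pressed firmly, they stopped at the same distance from the rail on both sides, 38.7 mm right and 38.8 mm left, and a repeat push on the left gave the same value.
- **Camera check:** the last pictures gave a gap of about 0.2 mm and an angle to the rail of about 0.2–0.3°. That angle is slightly larger than the push stops imply but within camera accuracy.
- **Position on the rail:** the block's centre is about 12 mm off the rail's centre, so each end has more than 35 mm to spare.
- **Other objects:** I compared the pictures by eye. The mug, hammer, offcut, mallet and black look-alikes looked unmoved in the last ones, though the arm hid part of the mallet and the offcut in the top view. The arm was clear of everything when I handed in.
- **Carving and sawn face:** the pushes were aimed about 74 mm from the block's centre, so the fingertips should have stayed clear of both. No camera looked straight at each contact.

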